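Load, pin and start a bench plate filter

ROBOT

A 6-joint arm with a two-finger parallel gripper is mounted at the origin on the work surface. World frame = base frame: x ahead of the robot, y to its left, z up, the work surface at z = 0. Lengths are in m, angles in rad, forces in N, time in s.
With the tool pointing down it reaches from about 0.325 to 0.85 m from the base axis. Payload 15.5 kg.
Tool frame: the origin (TCP) lies midway between the tips of the shut fingers; the grasp point (between the pads) lies 19 mm behind it (ctrl.grip_point_offset is the distance from the TCP to the grasp point, in m); x points along the fingers, y is the direction in which the jaws open and shut, and the axes are right-handed (so a half turn about x gives the same grasp; the last joint's range is limited). The gripper opens to 91 mm and grips with 3 to 60 N. Pads are 32 mm wide; open, the fingers measure 118 mm over their backs; the gripper's body (76 mm by 178 mm) begins 60 mm behind the grasp point.
Start: joints at [1.014, 0.494, 1.345, -0, 1.302, -0.096], TCP at [0.278, 0.56, 0.214] pointing down, gripper open.
Joint ranges: [-2.91, 2.91], [-0.82, 2.16], [0.22, 2.67], [-1.22, 4.37], [0.12, 2.79], [-3.08, 3.08]. Speed limits (rad/s): [1.89, 1.89, 2.57, 3.01, 3.01, 3.01].

INTERFACE

Orientations are given as a 3x3 rotation matrix whose columns are the frame's x, y, z axes.
In Python, from plant import monitor, eyes, job, models, ctrl gives the robot as it stands. The module is installed in compiled form; this text tells all that it offers.
- The arm moves only by the tool play_rows, never from a script. Its argument "rows" is a list of rows, each a list of 7 numbers: the opening in per cent of the stroke, from 0 (shut) to 100 (fully open), then the shift along the tool's x, y, z in mm, then the turn, a rotation vector about the tool's x, y, z in degrees. In form: [[gripper, x, y, z, ax, ay, az], ...]. A call has 1 to 20 rows; each row shifts and turns the pose as measured when the row begins, along the tool's axes as they then stand; what a row does not reach is not made up. A row lasts 1/8 s, in which the tool goes at most 62.5 mm and 10.7 degrees, less where a joint would pass 70% of its speed; a pose out of reach is approached as far as the arm can. A call is refused whole if a number of a shift passes 62.5 or a number of a turn 10.7, either way. A call with a gripper value outside its range is refused whole. The fingers move at their own pace and stop on an object; "newtons" is the grip in N (left out, the last holds). Time passes only in rows, so rows that do not move let the fingers close. It gives the time, the measured TCP pose, the force and the opening at its end, in the units of the state.
- monitor.observe(): the state, without advancing time (a new reading comes with each control period).
- eyes.read_camera(name): name is "side" or "top" or "wrist"; returns the picture (420x560x3 uint8, red, green, blue); there is no depth.
- eyes.camera_model(name): a dict with "K" (3x3 intrinsics, pixels), "R" (3x3) and "t" (3): a world point X has camera coordinates R X + t. Camera axes: x right, y down, z forward; pixel columns grow to the right and rows downward; lengths in m; the calibration is good to about 2 mm. A picture is of the moment at which its call begins: read the wrist's pose just before it. camera_model takes no time and is no camera call; for the wrist camera it gives the pose at the moment of the call.
- job.hand_in(): hands the job in, once; it reports no verdict.
Trained networks look in the newest picture that a camera, given by its name, has taken for a name from the list of things; names that differ only in an ending like _2 or _b are one class to them, and where a whole thing is asked for, a point or a joint stands for the part that bears it (a point fixed in the world has none). Each returns a list of dicts, best first, with "score" (0 to 1); they miss things now and then, are a little off and sometimes report something else, mostly with a low value. They report only what shows in the picture. A call takes as long as a camera call. They do not tell look-alikes from the thing itself.
- models.recognise(target, camera): "position" ([x, y, z] in m, in world coordinates, good to about 4 mm: the middle of the surface that is visible of it).
- models.landmark_of(target, camera): "position" ([x, y, z] in m, in world coordinates, good to about 4 mm: a listed point, or the origin of a listed thing).
The state is a dict: "time_s": time; "joints": joint angles; "qvel": joint speeds; "joint_efforts": joint torques, N m; "eef_pos": TCP position; "orientation": TCP orientation; "force": force on the tool from outside, world axes, zero at the start; "wrist_torque": the same for the moment, N m; "opening": finger opening in m.
Only numpy, scipy, OpenCV 4.12 (cv2) and the standard library are available. Lean on these libraries where they do the work, as an engineer would, in place of code of your own. Each camera call takes 0.05 s, during which the arm holds its last target. There are 200 camera calls.

TASK

Get the bench filter ready for a wine sample: turn the pump selector to stop (one dot), then put all the loose filter plates on the keyed post, fully down, the bottom one with its tab on the spout side and each next one with its tab on the opposite side. Push the locking pin fully home through the hole in the post and swing its wire loop over the post's end until it snaps down on the far side, then turn the selector to filter (two dots). Leave the jars, vials, beaker and spatula where they stand.

Things in the scene. Friction and masses are not known exactly. Their poses are not given: they have to be found in the camera images.
- hub: Fixed plate filter: grey housing 130 x 130 x 40 mm high; origin centre of underside, z up. On it a steel post 20 x 20 mm, 77 mm tall, its last 11 mm domed. Ribs 6 mm wide (x), 5 mm proud, run up the post's +y and -y faces for its first 44 mm, so plates fit only with the tab along hub +y or -y. Spout on the +y side; cross hole through the post along x
- hub_seat (a point): centre of the housing's top face, at the foot of the post, 40 mm above the table; axes as the hub: bottom plate lies here
- hub_hole (a point): middle of the cross hole in the post, on the post axis, 55 mm above the housing top; square hole 10.5 x 10.5 mm, 20 mm long, along the hub's x, open at both ends
- hub_spout (a point): end of the steel outlet spout (22 mm diameter), 105 mm from the post axis on the hub's +y side
- plate1: Loose steel plate, 56 x 56 mm square, 10 mm thick, 90 g, one tab 22 mm wide and 26 mm long out of its +y side. Origin: centre of underside, on the bore axis; z up. Toothed bore: 25 mm square with a notch 10 mm wide reaching 18 mm from the centre on its +y and -y sides, for the ribs. All alike; grip across the x sides (56 mm). Two to four are present, absent ones read None
- plate2: Loose steel plate, 56 x 56 mm square, 10 mm thick, 90 g, one tab 22 mm wide and 26 mm long out of its +y side. Origin: centre of underside, on the bore axis; z up. Toothed bore: 25 mm square with a notch 10 mm wide reaching 18 mm from the centre on its +y and -y sides, for the ribs. All alike; grip across the x sides (56 mm). Two to four are present, absent ones read None
- plate3: Loose steel plate, 56 x 56 mm square, 10 mm thick, 90 g, one tab 22 mm wide and 26 mm long out of its +y side. Origin: centre of underside, on the bore axis; z up. Toothed bore: 25 mm square with a notch 10 mm wide reaching 18 mm from the centre on its +y and -y sides, for the ribs. All alike; grip across the x sides (56 mm). Two to four are present, absent ones read None
- plate4: Loose steel plate, 56 x 56 mm square, 10 mm thick, 90 g, one tab 22 mm wide and 26 mm long out of its +y side. Origin: centre of underside, on the bore axis; z up. Toothed bore: 25 mm square with a notch 10 mm wide reaching 18 mm from the centre on its +y and -y sides, for the ribs. All alike; grip across the x sides (56 mm). Two to four are present, absent ones read None
- pin: Loose locking pin, 90 g. Origin on the shank axis at the shoulder, x along the shank to the tip, z up; lying on the table its origin is 10 mm up. Black grip block 20 wide x 20 high from x = -50 to 0 mm; steel shank 8 mm diameter, x = 0 to 42 mm, last 8 mm tapered. Wire loop hinged on the grip. Pinch the grip across its width about 34 mm behind the shoulder, clear of the loop
- pin_mid (a point): point on the shank axis 10 mm ahead of the shoulder; it meets hub_hole when the shoulder is against the post (either end of the hole may be entered)
- pin_tip (a point): tip of the shank, 42 mm ahead of the shoulder
- loop (a joint): pin's wire loop, hinged about pin y, 6 mm behind the shoulder on the shank axis. 1.54 = open, upright; 0 = closed, cross bar just above the shank beyond the post. Legs 19 mm either side pass the post; the 5 mm bar, 32 mm from the hinge, is sprung (600 N/m) and stretches 2 mm over the post's end. Push the tab forward and down in an arc, a few N. Closes only if the pin is home; light friction
- loop_tab (a point): middle of the flat finger tab (20 long x 18 wide x 4 mm) beyond the loop's cross bar, 44 mm from the hinge; at loop angle q it lies at an elevation of q + 0.21 rad above the shank direction
- pump: Fixed white pump unit 110 x 150 x 60 mm high on the right of the filter; origin at the centre of its underside. Its top has the selector in the middle and marks round it: one dot, two dots, three dots
- selector (a joint): selector knob on the pump's top, range 0 to 1.4 rad, grows clockwise seen from above. Detents at 0 (one dot, stop), 0.7 (two dots, filter) and 1.4 (three dots, rinse); it snaps to the nearest, peak torque about 0.08 N m. At 0 the white pointer on the bar points along the pump's -x, at 1.4 nearly to the pump's +y
- selector_grip (a point): on the knob's axis at gripping height, 97 mm above the table; the grip bar is 46 mm long (along the pointer), 14 mm wide, its top 7 mm above this point and its foot 17 mm below it
- amber1: bystander: brown jar 46 mm diameter, 78 mm high
- amber2: bystander: brown jar 52 mm diameter, 85 mm high
- vial1: bystander: clear vial 32 mm diameter, 75 mm high, white cap
- vial2: bystander: clear vial 32 mm diameter, 75 mm high, white cap
- beaker: bystander: glass beaker 76 mm diameter, 95 mm high
- jar: bystander: white jar 66 mm diameter, 90 mm high
- spatula: bystander: spatula lying on the table
Things that resemble listed ones, but are neither listed nor needed, are in the scene too. Leave any orange look-alike of the pump alone.

How it is judged:
On the way, in this order (a step that is already met when the one before it is completed fails the run):
1. the selector is at stop (one dot) (value of joint selector below 0.15 rad), for 0.2 s.
2. all plates present lie fully down on the post, tabs alternating from the spout side (horizontal distance between each of plate1, plate2, plate3, plate4 and hub_seat below 0.005 m and angle between each of plate1, plate2, plate3, plate4's own z axis and vertical below 0.12 rad and ((z of plate1 in the frame of hub_seat between -0.003 and 0.0035 m and y of hub_spout in the frame of plate1 above 0.09 m) or (z of plate1 in the frame of hub_seat between 0.007 and 0.0135 m and y of hub_spout in the frame of plate1 below -0.09 m) or (z of plate1 in the frame of hub_seat between 0.017 and 0.0235 m and y of hub_spout in the frame of plate1 above 0.09 m) or (z of plate1 in the frame of hub_seat between 0.027 and 0.0335 m and y of hub_spout in the frame of plate1 below -0.09 m)) and ((z of plate2 in the frame of hub_seat between -0.003 and 0.0035 m and y of hub_spout in the frame of plate2 above 0.09 m) or (z of plate2 in the frame of hub_seat between 0.007 and 0.0135 m and y of hub_spout in the frame of plate2 below -0.09 m) or (z of plate2 in the frame of hub_seat between 0.017 and 0.0235 m and y of hub_spout in the frame of plate2 above 0.09 m) or (z of plate2 in the frame of hub_seat between 0.027 and 0.0335 m and y of hub_spout in the frame of plate2 below -0.09 m)) and ((z of plate3 in the frame of hub_seat between -0.003 and 0.0035 m and y of hub_spout in the frame of plate3 above 0.09 m) or (z of plate3 in the frame of hub_seat between 0.007 and 0.0135 m and y of hub_spout in the frame of plate3 below -0.09 m) or (z of plate3 in the frame of hub_seat between 0.017 and 0.0235 m and y of hub_spout in the frame of plate3 above 0.09 m) or (z of plate3 in the frame of hub_seat between 0.027 and 0.0335 m and y of hub_spout in the frame of plate3 below -0.09 m)) and ((z of plate4 in the frame of hub_seat between -0.003 and 0.0035 m and y of hub_spout in the frame of plate4 above 0.09 m) or (z of plate4 in the frame of hub_seat between 0.007 and 0.0135 m and y of hub_spout in the frame of plate4 below -0.09 m) or (z of plate4 in the frame of hub_seat between 0.017 and 0.0235 m and y of hub_spout in the frame of plate4 above 0.09 m) or (z of plate4 in the frame of hub_seat between 0.027 and 0.0335 m and y of hub_spout in the frame of plate4 below -0.09 m))), for 0.2 s.
3. the pin is fully home through the cross hole (all of step 2 and distance between pin_mid and hub_hole below 0.0045 m and angle between the x axis of pin and the x axis of hub, either way round below 0.2 rad), for 0.2 s.
4. the loop is swung over the post's end and down (all of step 3 and value of joint loop below 0.15 rad and z of loop_tab in the frame of hub_hole above 0.003 m), for 0.2 s.
5. the selector is at filter (two dots) (distance between pin_mid and hub_hole below 0.0045 m and angle between the x axis of pin and the x axis of hub, either way round below 0.2 rad and value of joint loop below 0.15 rad and z of loop_tab in the frame of hub_hole above 0.003 m and value of joint selector between 0.55 and 0.85 rad), for 0.2 s.
At the end, for the whole second after the job is handed in: All plates flat in the stack (5 mm, height 3 mm), tabs alternating, bottom one to the spout; pin home (pin_mid within 4.5 mm of hub_hole, in line to 0.2 rad); loop within 0.15 rad of closed, above the hole; selector within 0.15 rad of 0.7; at rest (all of step 2 and all of step 5 and linear speed of pin below 0.02 m/s); the robot touches nothing.
It fails at once if a bystander is moved more than 30 mm or knocked over (distance of any of amber1, amber2, vial1, vial2, beaker, jar, spatula from where it was at the start of the episode above 0.03 m or angle between any of amber1, amber2, vial1, vial2, beaker, jar's own z axis and vertical above 0.5 rad).
Of plate1, plate2, plate3, plate4 only 2 to 4 are there at a start; the rules pass over those that are not, and their reading is None.
At some moment in a run one of plate1, plate2, plate3, plate4 may be knocked a few centimetres aside while the robot is not near it.
It also fails if it takes over 210 s, if anything falls off the work surface, if the arm or the gripper's body presses on something with over 40 N, if the wrist force passes 120 N, or if a joint passes its speed limit or range.

## Working session

There is one attempt and no reset: what is moved stays moved. The work goes in short steps, Python scripts to look and compute and a tool call to move; the robot and the scene stay as the last step left them, time stands still between calls to the robot, and variables do not carry over. Pictures are saved under pics/ and viewed, about 12 in all and at most 16, crops included, and the job is handed in when it is done.

Besides the shell and the picture viewer there is one more tool, called after "Call:" as name(argument=value, ...), one argument or row to a line, values as JSON. play_rows: Moves the arm, as the interface text tells. Its arguments: {"type":"object","properties":{"rows":{"type":"array"},"newtons":{"type":"number"}},"required":["rows"]}

```bash
mkdir -p pics
cat > h.py <<'E'
from plant import monitor, eyes, job, models, ctrl
import numpy as np, cv2
np.set_printoptions(precision=4,suppress=True)
def pic(cam,name,crop=None,scale=1):
    im=eyes.read_camera(cam)
    if name:
        o=im if crop is None else im[crop[1]:crop[3],crop[0]:crop[2]]
        cv2.imwrite('pics/'+name,cv2.resize(o[:,:,::-1],None,fx=scale,fy=scale,interpolation=cv2.INTER_CUBIC))
    return im
def proj(cam,X,m=None):
    m=m or eyes.camera_model(cam); p=np.array(m['K'])@(np.array(m['R'])@np.array(X)+np.array(m['t'])); return p[:2]/p[2]
def ray(cam,px,z,m=None):
    m=m or eyes.camera_model(cam); K,R,t=map(np.array,(m['K'],m['R'],m['t']))
    d=R.T@np.linalg.inv(K)@np.array([px[0],px[1],1.]); c=-R.T@t
    return c+d*(z-c[2])/d[2]
E
python3 - <<'E'
from h import *
a=pic('top','t0.png',None,1.4);b=pic('side','s0.png',None,1.4)
s=monitor.observe(); print(s['eef_pos'],np.array(s['orientation']),s['opening'],s['time_s'],ctrl.grip_point_offset)
for n in ['hub','hub_hole','hub_spout','plate1','pin','pin_tip','loop_tab','pump','selector_grip']:
  for c in ['top','side']:
    print(n,c,[(np.round(d['position'],3).tolist(),round(d['score'],2)) for d in models.landmark_of(n,c)][:6])
for c in ['top','side']:
  m=eyes.camera_model(c);print(c,-np.array(m['R']).T@np.array(m['t']),np.array(m['K'])[0,0])
print(monitor.observe()['time_s'])
E
```

```text
[0.2783 0.5592 0.2134] [[-0.0006  0.4456  0.8952]
 [-0.0009  0.8952 -0.4456]
 [-1.     -0.0011 -0.0001]] 0.09126176236414117 0.1 0.0188
hub top [([0.603, 0.012, -0.0], 0.88)]
hub side [([0.681, 0.396, -0.002], 0.37)]
hub_hole top [([0.607, 0.014, 0.097], 0.92), ([0.628, 0.114, 0.021], 0.67)]
hub_hole side [([0.604, 0.012, 0.094], 0.69)]
hub_spout top [([0.63, 0.115, 0.022], 0.97), ([0.442, 0.081, -0.003], 0.35), ([0.446, 0.211, 0.0], 0.15)]
hub_spout side [([0.626, 0.117, 0.021], 0.85)]
plate1 top [([0.444, 0.212, -0.002], 0.81), ([0.577, 0.256, 0.002], 0.79), ([0.444, 0.083, -0.003], 0.59)]
plate1 side [([0.444, 0.211, 0.003], 0.84), ([0.441, 0.083, 0.003], 0.59), ([0.568, 0.256, -0.001], 0.52), ([0.602, 0.014, 0.006], 0.21)]
pin top [([0.458, -0.192, 0.009], 0.44)]
pin side [([0.459, -0.194, 0.01], 0.82)]
pin_tip top [([0.498, -0.193, 0.01], 0.7)]
pin_tip side [([0.497, -0.193, 0.011], 0.6)]
loop_tab top [([0.443, -0.196, 0.054], 0.55), ([0.612, -0.314, 0.096], 0.24)]
loop_tab side [([0.446, -0.195, 0.053], 0.57)]
pump top [([0.606, -0.315, 0.002], 0.57), ([0.826, 0.041, -0.002], 0.56)]
pump side [([0.611, -0.31, 0.003], 0.97), ([0.826, 0.038, -0.002], 0.86), ([0.594, 0.391, -0.002], 0.35), ([0.368, -0.422, -0.002], 0.25)]
selector_grip top [([0.829, 0.038, 0.096], 0.69), ([0.609, -0.314, 0.096], 0.52), ([0.626, 0.114, 0.021], 0.41)]
selector_grip side [([0.613, -0.312, 0.098], 0.9), ([0.827, 0.035, 0.1], 0.48)]
top [ 0.422 -0.001  1.445] 471.08024430487643
side [ 0.112  -0.7396  0.9273] 490.95633287400585
1.0
```

View pics/t0.png

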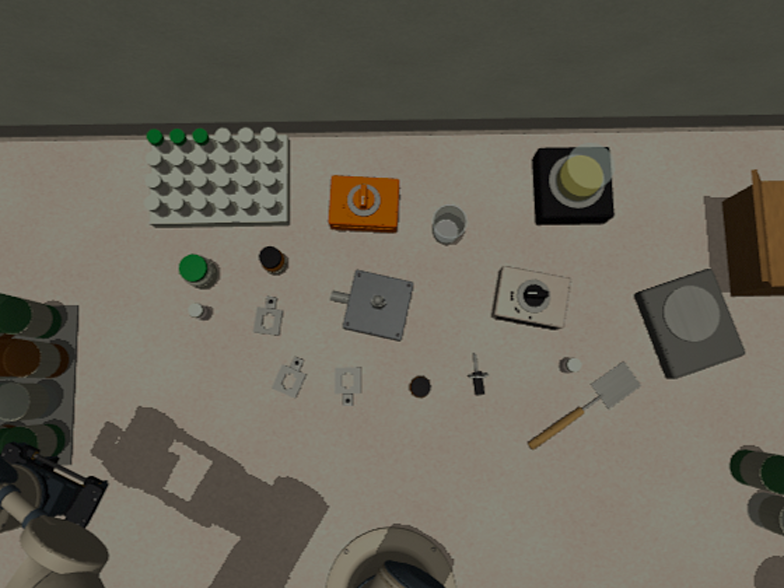

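View pics/s0.png

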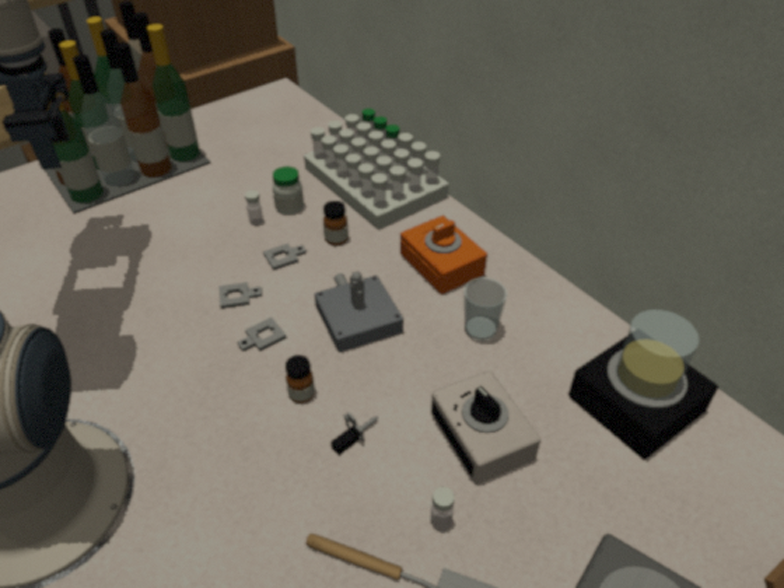

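Top view (1.4x scale): three loose plates at about (268,320), (290,380) and (348,378). Pin at (477,375) with its tip up (+x), hub at (378,303) with the spout to the left, white pump at (533,297). The orange look-alike is at (364,203). The side view agrees. Three plates, so I'll head for the pump first.

```bash
cat >> h.py <<'E'
from scipy.spatial.transform import Rotation as Ro
def Rdown(yaw): # yaw deg of tool y
    a=np.radians(yaw); y=np.array([np.cos(a),np.sin(a),0]); x=np.array([0,0,-1.]); return np.stack([x,y,np.cross(x,y)],1)
def yaw_now(s=None):
    R=np.array((s or monitor.observe())['orientation']); return np.degrees(np.arctan2(R[1,1],R[0,1]))
def plan(pos,R,g,n=None,step=50,dec=0,start=None):
    s=monitor.observe(); p0,R0=(np.array(s['eef_pos']),np.array(s['orientation'])) if start is None else start
    pos=np.array(pos,float); rv=Ro.from_matrix(R0.T@R).as_rotvec()
    d=np.linalg.norm(pos-p0)*1000; a=np.degrees(np.linalg.norm(rv))
    n=n or max(1,int(np.ceil(max(d/step,a/9.5))))
    Rs=[R0@Ro.from_rotvec(rv*k/n).as_matrix() for k in range(n+1)]
    rows=[]
    for k in range(n):
        t=Rs[k].T@(pos-p0)/n*1000; r=np.degrees(rv/n)
        rows.append([g]+[float(v) for v in np.round(t,dec)]+[float(v) for v in np.round(r,1)])
    print(n,'d',round(d,1),'a',round(a,1),str(rows).replace(' ','').replace('.0,',',').replace('.0]',']').replace('-0,','0,')); return rows
def st():
    s=monitor.observe(); print('t',round(s['time_s'],2),'p',np.array(s['eef_pos']),'yaw',round(yaw_now(s),1),'F',np.array(s['force']),'op',round(s['opening'],4),'xz',np.array(s['orientation'])[:,0],'q',np.array(s['joints']))
E
python3 - <<'E'
from h import *
m=eyes.camera_model('wrist'); s=monitor.observe(); R=np.array(s['orientation'])
c=-np.array(m['R']).T@np.array(m['t']); print('cam in tool',R.T@(c-np.array(s['eef_pos'])), 'axes',R.T@np.array(m['R']).T, m['K'])
plan([0.52,-0.30,0.26],Rdown(-7.5),100)
E
```

```text
cam in tool [-0.1709  0.0007 -0.0691] axes [[ 0.0004 -0.2413  0.9705]
 [ 1.      0.0007 -0.0002]
 [-0.0006  0.9705  0.2413]] [[305.142    0.     281.4877]
 [  0.     305.142  204.9122]
 [  0.       0.       1.    ]]
18 d 894.0 a 71.0 [[100,-3,-37,33,3.9,0,0],[100,-3,-34,36,3.9,0,0],[100,-3,-32,38,3.9,0,0],[100,-3,-29,40,3.9,0,0],[100,-3,-26,42,3.9,0,0],[100,-3,-23,44,3.9,0,0],[100,-3,-20,45,3.9,0,0],[100,-3,-17,47,3.9,0,0],[100,-3,-14,48,3.9,0,0],[100,-3,-11,48,3.9,0,0],[100,-3,-7,49,3.9,0,0],[100,-3,-4,49,3.9,0,0],[100,-3,0,50,3.9,0,0],[100,-3,3,50,3.9,0,0],[100,-3,6,49,3.9,0,0],[100,-3,10,49,3.9,0,0],[100,-3,13,48,3.9,0,0],[100,-3,16,47,3.9,0,0]]
```

Call:
play_rows(
  rows=[
    [100,-3,-37,33,3.9,0,0],
    [100,-3,-34,36,3.9,0,0],
    [100,-3,-32,38,3.9,0,0],
    [100,-3,-29,40,3.9,0,0],
    [100,-3,-26,42,3.9,0,0],
    [100,-3,-23,44,3.9,0,0],
    [100,-3,-20,45,3.9,0,0],
    [100,-3,-17,47,3.9,0,0],
    [100,-3,-14,48,3.9,0,0],
    [100,-3,-11,48,3.9,0,0],
    [100,-3,-7,49,3.9,0,0],
    [100,-3,-4,49,3.9,0,0],
    [100,-3,0,50,3.9,0,0],
    [100,-3,3,50,3.9,0,0],
    [100,-3,6,49,3.9,0,0],
    [100,-3,10,49,3.9,0,0],
    [100,-3,13,48,3.9,0,0],
    [100,-3,16,47,3.9,0,0],
    [100,0,0,0,0,0,0],
  ],
)

```text
time_s: 3.38
eef_pos: [0.5184, -0.331, 0.271]
orientation: [[0.009, 0.988, -0.156], [0.001, -0.156, -0.988], [-1.0, 0.009, -0.002]]
force: [-0.8, 0.2, -0.1]
opening: 0.0913
```

Run:
```python
from h import *
st()
pic('wrist','w1.png')
for n in ['selector_grip','pump','pin','pin_tip','loop_tab']:
    print(n,[(np.array(d['position']),round(d['score'],2)) for d in models.landmark_of(n,'wrist')][:3])
```

```text
t 3.38 p [ 0.5184 -0.331   0.271 ] yaw -9.0 F [-0.7701  0.1585 -0.0929] op 0.0913 xz [ 0.0092  0.0007 -1.    ] q [-0.669   0.4285  1.2972  0.0063  1.4091 -0.5135]
selector_grip [(array([ 0.4984, -0.1896,  0.0107]), 0.7), (array([ 0.6123, -0.3175,  0.0948]), 0.61)]
pump [(array([ 0.6134, -0.315 ,  0.002 ]), 0.71)]
pin [(array([ 0.4567, -0.1942,  0.0117]), 0.92), (array([ 0.7687, -0.1367,  0.0005]), 0.71)]
pin_tip [(array([ 0.4973, -0.1913,  0.0099]), 0.81)]
loop_tab [(array([ 0.4453, -0.2007,  0.0555]), 0.72)]
```

View pics/w1.png

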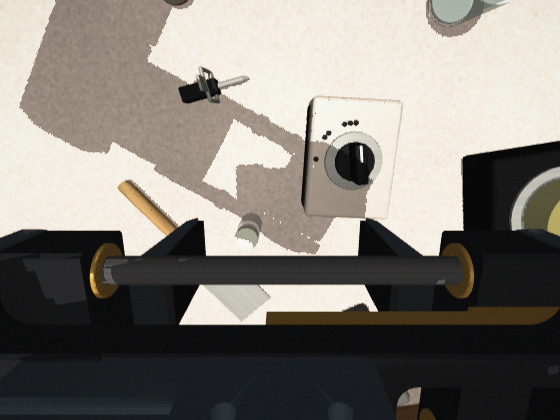

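Wrist view: white pump with one dot at (316,159), two dots at (326,136), three dots at (350,123). The white pointer is at (361,150), pointing up, so the selector is at three dots.

Run:
```python
from h import *
print(ray('wrist',(353,160),0.065),ray('wrist',(357,163),0.104))
plan([0.612,-0.3145,0.15],Rdown(0),50)
plan([0.612,-0.3145,0.086],Rdown(0),50,start=(np.array([.612,-.3145,.15]),Rdown(0)))
```

```text
[ 0.6104 -0.3083  0.065 ] [ 0.6057 -0.3072  0.104 ]
4 d 154.2 a 8.7 [[50,31,23,-6,-2.2,0,-0.1],[50,31,23,-6,-2.2,0,-0.1],[50,30,23,-5,-2.2,0,-0.1],[50,30,23,-4,-2.2,0,-0.1]]
2 d 64.0 a 0.0 [[50,32,0,0,0,0,0],[50,32,0,0,0,0,0]]
```

Call:
play_rows(
  rows=[
    [60,31,23,-6,-2.2,0,0],
    [60,31,23,-6,-2.2,0,0],
    [60,30,23,-6,-2.2,0,0],
    [60,30,23,-5,-2.2,0,-0.5],
    [60,0,0,0,0,0,0],
  ],
)

```text
time_s: 4.3
eef_pos: [0.616, -0.308, 0.1494]
orientation: [[0.002, 1.0, 0.012], [-0.0, 0.012, -1.0], [-1.0, 0.002, 0.0]]
force: [-0.2, -0.0, 0.2]
opening: 0.0549
```

Run:
```python
from h import *
st()
plan([0.611,-0.313,0.086],Rdown(0),50)
```

```text
t 4.3 p [ 0.616  -0.308   0.1494] yaw 0.7 F [-0.229  -0.043   0.1947] op 0.0549 xz [ 0.0022 -0.0002 -1.    ] q [-0.5507  0.642   1.2479  0.0011  1.2497 -0.563 ]
2 d 63.8 a 0.7 [[50,32,-3,2,0.3,0,-0.1],[50,32,-3,3,0.3,0,-0.1]]
```

Call:
play_rows(
  rows=[
    [60,32,-3,2,0,0,0],
    [60,31,-3,3,0,0,0],
    [10,0,0,0,0,0,0],
    [10,0,0,0,0,0,0],
    [10,0,0,0,0,0,0],
    [10,0,0,0,0,0,0],
  ],
  newtons=15,
)

```text
time_s: 5.05
eef_pos: [0.6119, -0.3132, 0.094]
orientation: [[0.01, 1.0, 0.013], [-0.005, 0.013, -1.0], [-1.0, 0.01, 0.006]]
force: [0.2, 0.3, -0.7]
opening: 0.0172
```

Call:
play_rows(
  rows=[
    [5,5,0,0,0,0,0],
    [5,0,0,0,-9,0,0],
    [5,0,0,0,-9,0,0],
    [5,0,0,0,-9,0,0],
    [5,0,0,0,-9,0,0],
    [5,0,0,0,-9,0,0],
    [5,0,0,0,-9,0,0],
    [5,0,0,0,-9,0,0],
    [5,0,0,0,-9,0,0],
    [5,0,0,0,-9,0,0],
    [5,0,0,0,-3,0,0],
    [5,0,0,0,0,0,0],
  ],
)

```text
time_s: 6.55
eef_pos: [0.6101, -0.3153, 0.0905]
orientation: [[0.008, 0.046, 0.999], [-0.008, 0.999, -0.046], [-1.0, -0.008, 0.009]]
force: [0.4, 0.1, -2.7]
opening: 0.0179
```

Run:
```python
from h import *
st();s=monitor.observe();print(s['wrist_torque'])
```

```text
t 6.55 p [ 0.6101 -0.3153  0.0905] yaw 87.4 F [ 0.3636  0.1447 -2.6994] op 0.0179 xz [ 0.0083 -0.0081 -0.9999] q [-0.5626  0.6972  1.3155 -0.0027  1.1175 -2.086 ]
[ 0.0068 -0.1541 -0.6514]
```

Call:
play_rows(
  rows=[
    [50,0,0,0,0,0,0],
    [60,0,0,0,0,0,0],
    [60,-20,0,0,0,0,0],
    [70,-45,0,-10,0,0,0],
    [100,-50,0,-30,0,0,0],
    [100,0,0,0,0,0,0],
  ],
)

```text
time_s: 7.3
eef_pos: [0.5686, -0.3122, 0.2088]
orientation: [[0.008, 0.05, 0.999], [-0.009, 0.999, -0.05], [-1.0, -0.008, 0.009]]
force: [0.5, -0.4, -0.2]
opening: 0.0754
```

Run:
```python
from h import *
st()
pic('wrist','w2.png',(100,0,460,240),2)
plan([0.43,0.15,0.27],Rdown(90),100)
```

```text
t 7.3 p [ 0.5686 -0.3122  0.2088] yaw 87.1 F [ 0.5289 -0.4175 -0.1647] op 0.0754 xz [ 0.0084 -0.0088 -0.9999] q [-0.5928  0.5262  1.3003 -0.0027  1.3033 -2.113 ]
10 d 486.3 a 2.9 [[100,-7,45,-16,-0.3,0,0],[100,-7,45,-16,-0.3,0,0],[100,-7,46,-16,-0.3,0,0],[100,-7,46,-15,-0.3,0,0],[100,-7,46,-15,-0.3,0,0],[100,-7,46,-15,-0.3,0,0],[100,-7,46,-15,-0.3,0,0],[100,-6,46,-15,-0.3,0,0],[100,-6,46,-14,-0.3,0,0],[100,-6,46,-14,-0.3,0,0]]
```

View pics/w2.png

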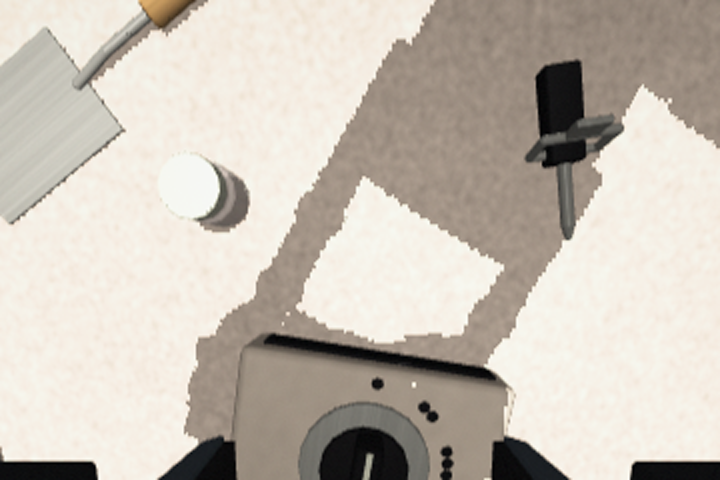

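Wrist view (2x crop): the pointer at (368,460) is directed at the single dot (378,383), so the selector is at stop. Now a view over the plates and hub.

Call:
play_rows(
  rows=[
    [100,-7,46,-3,0.3,0,0],
    [100,-7,46,-2,0.3,0,0],
    [100,-7,46,-2,0.3,0,0],
    [100,-7,46,-2,0.3,0,0],
    [100,-7,46,-2,0.3,0,0],
    [100,-7,46,-2,0.3,0,0],
    [100,-7,46,-2,0.3,0,0],
    [100,-7,46,-2,0.3,0,0],
    [100,-7,46,-2,0.3,0,0],
    [100,-6,46,-2,0.3,0,0],
    [100,0,0,0,0,0,0],
    [100,0,0,0,0,0,0],
  ],
)

```text
time_s: 8.85
eef_pos: [0.5818, 0.1656, 0.2605]
orientation: [[-0.011, 0.107, 0.994], [-0.005, 0.994, -0.107], [-1.0, -0.006, -0.01]]
force: [0.1, 0.4, -0.1]
opening: 0.0911
```

Run:
```python
from h import *
st()
im=pic('wrist','w3.png',(0,0,560,260),1.4)
cv2.imwrite('pics/w3raw.png',im[:,:,::-1])
m=eyes.camera_model('wrist'); np.savez('w3.npz',**{k:np.array(m[k]) for k in 'KRt'})
for n in ['plate1','hub','hub_hole','hub_spout']:
    print(n,[(np.array(d['position']),round(d['score'],2)) for d in models.landmark_of(n,'wrist')][:5])
```

```text
t 8.85 p [0.5818 0.1656 0.2605] yaw 83.9 F [ 0.0718  0.3698 -0.0514] op 0.0911 xz [-0.0107 -0.0049 -0.9999] q [ 0.1803  0.4312  1.322  -0.0029  1.3999 -1.2831]
plate1 [(array([ 0.5728,  0.2544, -0.0016]), 0.79), (array([ 0.441 ,  0.0891, -0.0031]), 0.75), (array([ 0.5958,  0.398 , -0.0045]), 0.71), (array([0.4472, 0.2133, 0.0006]), 0.64)]
hub [(array([ 0.6029,  0.0141, -0.0005]), 0.66), (array([ 0.4536, -0.1942,  0.0122]), 0.48)]
hub_hole [(array([0.6008, 0.0202, 0.0954]), 0.6)]
hub_spout []
```

View pics/w3.png

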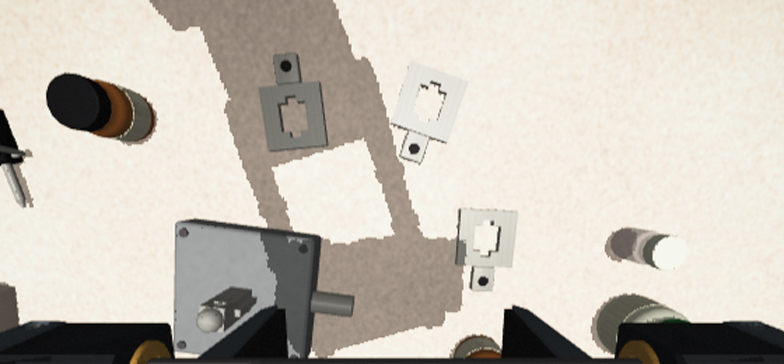

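Wrist view (1.4x): plates with bores at (293,117), (431,101) and (487,238), tab holes at (286,66), (414,148) and (483,281). The hub housing is at about (245,285), post ball at (209,320), spout at (332,303). Next I fit outlines to edges.

```bash
cat > fit.py <<'E'
from h import *
from scipy.optimize import minimize
def outline_plate():
    t,b,n=28,12.5,5
    out=[(-t,-t),(t,-t),(t,t),(11,t),(11,54),(-11,54),(-11,t),(-t,t)]
    inn=[(-b,-b),(-n,-b),(-n,-18),(n,-18),(n,-b),(b,-b),(b,b),(n,b),(n,18),(-n,18),(-n,b),(-b,b)]
    return [out,inn]
def dens(poly,k=1.0):
    P=[]
    for a,b in zip(poly,poly[1:]+poly[:1]):
        a,b=np.array(a,float),np.array(b,float); n=max(2,int(np.linalg.norm(b-a)/k)); P+= [a+(b-a)*i/n for i in range(n)]
    return np.array(P)/1000
PL=np.vstack([dens(p) for p in outline_plate()])
HUB=dens([(-65,-65),(65,-65),(65,65),(-65,65)])
def projn(m,X): p=(m['K']@(m['R']@X.T+m['t'][:,None])); return (p[:2]/p[2]).T
def fit(im,m,pts,z,x0,vmax=235,cut=6):
    g=cv2.cvtColor(im,cv2.COLOR_RGB2GRAY); g=cv2.resize(g,None,fx=2,fy=2,interpolation=cv2.INTER_CUBIC)
    e=cv2.Canny(g,40,100); D=np.minimum(cv2.distanceTransform(255-e,cv2.DIST_L2,5)/2,cut).astype(np.float32)
    def cost(v):
        c,s=np.cos(v[2]),np.sin(v[2]); X=np.c_[pts@np.array([[c,s],[-s,c]])+v[:2]/1000.,np.full(len(pts),z)]
        u=projn(m,X); ok=(u[:,1]<vmax)&(u[:,1]>0)&(u[:,0]>0)&(u[:,0]<559)
        d=cv2.remap(D,(u[ok]*2+.5).astype(np.float32).reshape(-1,1,2),None,cv2.INTER_LINEAR)
        return d.mean()
    best=None
    for dx in (-6,0,6):
        for dy in (-6,0,6):
            for da in (-.08,0,.08):
                r=minimize(cost,np.array(x0)+[dx,dy,da],method='Nelder-Mead',options=dict(initial_simplex=np.array(x0)+[dx,dy,da]+np.array([[0,0,0],[4,0,0],[0,4,0],[0,0,.06]])))
                if best is None or r.fun<best.fun: best=r
    return best.x,best.fun
E
python3 - <<'E'
from fit import *
im=cv2.imread('pics/w3raw.png')[:,:,::-1].copy(); m=dict(np.load('w3.npz'))
vis=im[:,:,::-1].copy()
for n,b,t in [('C',(293,117),(286,66)),('B',(431,101),(414,148)),('A',(487,238),(483,281))]:
    B=ray('w',np.array(b)/1.4,.01,m);T=ray('w',np.array(t)/1.4,.01,m); a=np.arctan2(*(T-B)[[1,0]])-np.pi/2
    x,f=fit(im,m,PL,.01,[B[0]*1e3,B[1]*1e3,a]); print(n,B[:2],np.degrees(a),'->',x[:2]/1e3,'tab dir',np.degrees(x[2])+90,f)
x,f=fit(im,m,HUB,.04,[604,14,np.radians(-13.8)],vmax=250/1.4); print('hub',x[:2]/1e3,np.degrees(x[2]),f)
print('post top ball px->',ray('w',np.array((209,320))/1.4,.107,m))
E
```

```text
C [0.4436 0.0854] 89.12579371428211 -> [0.4425 0.0848] tab dir 179.31459094722368 0.2790317237377167
B [0.4435 0.214 ] -116.32403369429507 -> [0.444  0.2121] tab dir -24.311993126795855 2.4031906127929688
A [0.575 0.258] -98.54675694196904 -> [0.5747 0.2575] tab dir -8.559539177740405 0.2741120159626007
hub [0.6032 0.0173] -13.696277653754684 0.30075448751449585
post top ball px-> [0.6034 0.0146 0.107 ]
```

Run:
```python
from h import *
plan([0.4425,0.0848,0.06],Rdown(89.3),100)
```

```text
6 d 257.8 a 5.5 [[100,34,-16,-21,-0.9,-0.1,0],[100,34,-15,-22,-0.9,-0.1,0],[100,34,-15,-22,-0.9,-0.1,0],[100,34,-15,-22,-0.9,-0.1,0],[100,34,-14,-23,-0.9,-0.1,0],[100,34,-14,-23,-0.9,-0.1,0]]
```

Call:
play_rows(
  rows=[
    [100,34,-16,-21,-0.9,-0.1,0],
    [100,34,-15,-22,-0.9,-0.1,0],
    [100,34,-15,-22,-0.9,-0.1,0],
    [100,34,-15,-22,-0.9,-0.1,0],
    [100,34,-14,-23,-0.9,-0.1,0],
    [100,34,-14,-23,-0.9,-0.1,0],
    [100,0,0,0,0,0,0],
    [100,0,0,0,0,0,0],
  ],
)

```text
time_s: 10.1
eef_pos: [0.4409, 0.0782, 0.0547]
orientation: [[0.008, 0.019, 1.0], [-0.004, 1.0, -0.018], [-1.0, -0.004, 0.008]]
force: [0.3, -0.3, -0.8]
opening: 0.0914
```

Run:
```python
from h import *
st()
plan([0.4425,0.0848,0.003],Rdown(89.3),100,step=30)
```

```text
t 10.1 p [0.4409 0.0782 0.0547] yaw 88.9 F [ 0.2741 -0.3197 -0.8316] op 0.0914 xz [ 0.0078 -0.0043 -1.    ] q [ 0.0458  0.5043  1.9493 -0.0074  0.6805 -1.5007]
2 d 52.1 a 0.6 [[100,26,3,1,-0.2,0.2,0.1],[100,26,3,1,-0.2,0.2,0.1]]
```

Call:
play_rows(
  rows=[
    [100,24,3,1,0,0.2,0],
    [100,22,3,1,0,0.2,0],
    [100,0,0,0,0,0,0],
    [100,3,0,0,0,0,0],
  ],
)

```text
time_s: 10.6
eef_pos: [0.4496, 0.0846, 0.0082]
orientation: [[0.011, 0.019, 1.0], [-0.004, 1.0, -0.019], [-1.0, -0.003, 0.011]]
force: [-0.8, 0.1, 0.2]
opening: 0.0912
```

Call:
play_rows(
  rows=[
    [100,4,0,-7,0,0.6,0],
    [100,0,0,0,0,0,0],
  ],
)

```text
time_s: 10.85
eef_pos: [0.4429, 0.0847, 0.005]
orientation: [[0.001, 0.019, 1.0], [-0.003, 1.0, -0.019], [-1.0, -0.003, 0.001]]
force: [-0.3, 1.1, 0.0]
opening: 0.0911
```

Call:
play_rows(
  rows=[
    [40,2,0,0,0,0,0],
    [40,0,0,0,0,0,0],
    [40,0,0,0,0,0,0],
    [40,0,0,0,0,0,0],
  ],
  newtons=35,
)

```text
time_s: 11.35
eef_pos: [0.4431, 0.0847, 0.0034]
orientation: [[0.002, 0.019, 1.0], [-0.003, 1.0, -0.019], [-1.0, -0.003, 0.002]]
force: [-0.4, 0.2, -1.3]
opening: 0.0558
```

Run:
```python
from h import *
st(); s=monitor.observe(); p=np.array(s['eef_pos']);R=np.array(s['orientation'])
p1=p+[0,0,.15]
print('lift');plan(p1,Rdown(89.3),40)
# tab 76.3 -> jaw -13.7
plan([0.6033,0.0148,0.165],Rdown(-13.7),40,start=(p1,Rdown(89.3)))
```

```text
t 11.35 p [0.4431 0.0847 0.0034] yaw 88.9 F [-0.4278  0.1855 -1.3175] op 0.0558 xz [ 0.0019 -0.0033 -1.    ] q [ 0.059   0.6132  1.971  -0.0064  0.5557 -1.4869]
lift
3 d 150.0 a 0.5 [[40,-50,0,0,-0.1,0,0.1],[40,-50,0,0,-0.1,0,0.1],[40,-50,0,0,-0.1,0,0.1]]
11 d 175.1 a 103.0 [[40,-1,-6,15,9.4,0,0],[40,-1,-4,15,9.4,0,0],[40,-1,-1,16,9.4,0,0],[40,-1,1,16,9.4,0,0],[40,-1,4,15,9.4,0,0],[40,-1,6,15,9.4,0,0],[40,-1,9,13,9.4,0,0],[40,-1,11,12,9.4,0,0],[40,-1,13,10,9.4,0,0],[40,-1,14,8,9.4,0,0],[40,-1,15,5,9.4,0,0]]
```

Call:
play_rows(
  rows=[
    [40,-50,0,0,0,0,0],
    [40,-50,0,0,0,0,0],
    [40,-50,0,0,0,0,0],
    [40,-1,-6,15,9.4,0,0],
    [40,-1,-4,15,9.4,0,0],
    [40,-1,-1,16,9.4,0,0],
    [40,-1,1,16,9.4,0,0],
    [40,-1,4,15,9.4,0,0],
    [40,-1,6,15,9.4,0,0],
    [40,-1,9,13,9.4,0,0],
    [40,-1,11,12,9.4,0,0],
    [40,-1,13,10,9.4,0,0],
    [40,-1,14,8,9.4,0,0],
    [40,-1,15,5,9.4,0,0],
    [40,0,0,0,0,0,0],
  ],
)

```text
time_s: 13.22
eef_pos: [0.6028, 0.0064, 0.1681]
orientation: [[-0.004, 0.952, -0.306], [-0.003, -0.306, -0.952], [-1.0, -0.003, 0.004]]
force: [0.1, -0.7, -0.5]
opening: 0.0559
```

Run:
```python
from h import *
st(); plan([0.6033,0.0148,0.135],Rdown(-13.7),40,dec=1)
```

```text
t 13.22 p [0.6028 0.0064 0.1681] yaw -17.8 F [ 0.1469 -0.6907 -0.5314] op 0.0559 xz [-0.0043 -0.0032 -1.    ] q [-0.0863  0.5108  1.4542 -0.0039  1.1806  0.2263]
1 d 34.1 a 4.1 [[40,33,-2,-8.3,-4.1,0.2,0.2]]
```

Call:
play_rows(
  rows=[
    [40,15,-1,-4,-2,0,0],
    [40,15,-1,-4,-2,0,0],
    [40,0,0,0,0,0,0],
  ],
)

```text
time_s: 13.6
eef_pos: [0.6007, 0.016, 0.1348]
orientation: [[-0.007, 0.974, -0.226], [-0.003, -0.226, -0.974], [-1.0, -0.006, 0.004]]
force: [-0.1, -0.3, -1.0]
opening: 0.0555
```

Run:
```python
from h import *
st(); plan([0.6033,0.0148,0.135],Rdown(-13.7),40,dec=1)
pic('wrist','w4.png',(140,100,420,310),2.5)
im=pic('side','s4.png'); 
u=np.array(proj('side',[.603,.015,.12])).astype(int); print(u)
o=im[u[1]-70:u[1]+70,u[0]-90:u[0]+90,::-1]; cv2.imwrite('pics/s4c.png',cv2.resize(o,None,fx=4,fy=4,interpolation=cv2.INTER_CUBIC))
```

```text
t 13.6 p [0.6007 0.016  0.1348] yaw -13.1 F [-0.1326 -0.3293 -1.0058] op 0.0555 xz [-0.0073 -0.0028 -1.    ] q [-0.0708  0.5475  1.4913 -0.0037  1.1098  0.1591]
1 d 2.9 a 0.8 [[40,-0.2,2.8,0.6,0.6,0.3,0.4]]
[253 194]
```

View pics/w4.png

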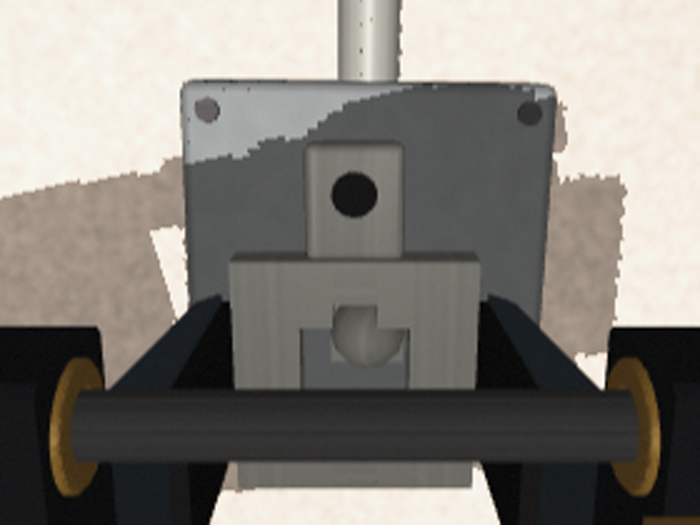

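Wrist crop: tab points to the spout at the top. The bore is centred at u=355 and the dome at 367, about 2.8 mm to tool +y, which matches the planned correction.

Call:
play_rows(
  rows=[
    [40,0,2.8,0.6,-0.6,0.3,0.4],
    [40,0,0,0,0,0,0],
    [40,12,0,0,0,0,0],
    [40,10,0,0,0,0,0],
    [40,0,0,0,0,0,0],
  ],
)

```text
time_s: 14.32
eef_pos: [0.6049, 0.0141, 0.1134]
orientation: [[0.005, 0.976, -0.217], [0.001, -0.217, -0.976], [-1.0, 0.005, -0.002]]
force: [-0.3, 0.5, -0.6]
opening: 0.0556
```

Run:
```python
from h import *
st(); plan([0.6033,0.0148,0.075],Rdown(-13.7),40,dec=1,step=20)
```

```text
t 14.32 p [0.6049 0.0141 0.1134] yaw -12.6 F [-0.281   0.5223 -0.6355] op 0.0556 xz [ 0.0048  0.0006 -1.    ] q [-0.076   0.5736  1.5119  0.0011  1.0514  0.1426]
2 d 38.4 a 1.2 [[40,19.2,-0.9,-0.2,0.6,0,-0.1],[40,19.2,-0.9,-0.2,0.6,0,-0.1]]
```

Call:
play_rows(
  rows=[
    [40,0,-1.5,-0.5,1,0,-0.2],
    [40,10,0,0,0,0,0],
    [40,10,0,0,0,0,0],
    [40,10,0,0,0,0,0],
    [40,0,0,0,0,0,0],
  ],
)

```text
time_s: 14.95
eef_pos: [0.6033, 0.015, 0.0809]
orientation: [[0.001, 0.972, -0.236], [0.002, -0.236, -0.972], [-1.0, 0.0, -0.002]]
force: [1.1, -0.4, -1.6]
opening: 0.0556
```

Run:
```python
from h import *
st(); plan([0.6033,0.0148,0.045],Rdown(-13.7),40,dec=1,step=20)
```

```text
t 14.95 p [0.6033 0.015  0.0809] yaw -13.6 F [ 1.1412 -0.3894 -1.5945] op 0.0556 xz [ 0.0005  0.0015 -1.    ] q [-0.0749  0.6156  1.5391  0.0019  0.9865  0.1619]
2 d 35.9 a 0.1 [[40,17.9,0,0.1,0,0,-0],[40,17.9,0,0.1,0,0,-0]]
```

Call:
play_rows(
  rows=[
    [40,12,0,0,0,0,0],
    [40,12,0,0,0,0,0],
    [40,9,0,0,0,0,0],
    [40,0,0,0,0,0,0],
    [40,2,0,0,0,0,0],
  ],
)

```text
time_s: 15.58
eef_pos: [0.6035, 0.015, 0.0434]
orientation: [[0.001, 0.972, -0.236], [0.001, -0.236, -0.972], [-1.0, 0.0, -0.002]]
force: [2.1, 1.0, 8.1]
opening: 0.0556
```

Seated at 8 N. I release it and move on to view plates A and B.

Call:
play_rows(
  rows=[
    [75,0,0,0,0,0,0],
    [75,0,0,0,0,0,0],
    [75,0,0,0,0,0,0],
    [75,-25,0,0,0,0,0],
    [75,-50,0,0,0,0,0],
    [75,-50,0,0,0,0,0],
    [100,-40,0,0,0,0,0],
  ],
)

```text
time_s: 16.45
eef_pos: [0.602, 0.0149, 0.2113]
orientation: [[-0.004, 0.972, -0.236], [0.002, -0.236, -0.972], [-1.0, -0.004, -0.001]]
force: [0.3, 0.2, 0.1]
opening: 0.0758
```

Run:
```python
from h import *
st(); plan([0.62,0.24,0.26],Rdown(81.4),100)
```

```text
t 16.45 p [0.602  0.0149 0.2113] yaw -13.6 F [0.2911 0.2187 0.1458] op 0.0758 xz [-0.0038  0.0018 -1.    ] q [-0.0754  0.4656  1.4044  0.0016  1.2755  0.1621]
11 d 231.1 a 95.0 [[100,-4,-3,-20,-8.6,0,0],[100,-4,0,-21,-8.6,0,0],[100,-4,3,-20,-8.6,0,0],[100,-4,6,-20,-8.6,0,0],[100,-4,9,-19,-8.6,0,0],[100,-4,12,-17,-8.6,0,0],[100,-4,14,-15,-8.6,0,0],[100,-4,16,-13,-8.6,0,0],[100,-4,18,-10,-8.6,0,0],[100,-4,19,-7,-8.6,0,0],[100,-4,20,-5,-8.6,0,0]]
```

Call:
play_rows(
  rows=[
    [100,-4,-3,-20,-8.6,0,0],
    [100,-4,0,-21,-8.6,0,0],
    [100,-4,3,-20,-8.6,0,0],
    [100,-4,6,-20,-8.6,0,0],
    [100,-4,9,-19,-8.6,0,0],
    [100,-4,12,-17,-8.6,0,0],
    [100,-4,14,-15,-8.6,0,0],
    [100,-4,16,-13,-8.6,0,0],
    [100,-4,18,-10,-8.6,0,0],
    [100,-4,19,-7,-8.6,0,0],
    [100,-4,20,-5,-8.6,0,0],
    [100,0,0,0,0,0,0],
    [100,0,0,0,0,0,0],
  ],
)

```text
time_s: 18.08
eef_pos: [0.6175, 0.2472, 0.2627]
orientation: [[0.004, 0.107, 0.994], [0.001, 0.994, -0.107], [-1.0, 0.002, 0.004]]
force: [-0.3, 0.2, 0.5]
opening: 0.0914
```

Run:
```python
from fit import *
st(); m=eyes.camera_model('wrist'); m={k:np.array(m[k]) for k in 'KRt'}; np.savez('w5.npz',**m)
im=pic('wrist','w5.png')
print([(np.array(d['position']),round(d['score'],2)) for d in models.landmark_of('plate1','wrist')][:6])
for n,x0 in [('A',[574.7,257.5,np.radians(-98.6)]),('B',[444,213,np.radians(-110)]),('Bb',[444,213,np.radians(-120)])]:
    x,f=fit(im,m,PL,.01,x0); print(n,x[:2]/1e3,np.degrees(x[2])+90,f)
x,f=fit(im,m,PL,.05,[603.5,15,np.radians(-13.7)]); print('seated',x[:2]/1e3,np.degrees(x[2])+90,f)
```

```text
t 18.07 p [0.6175 0.2472 0.2627] yaw 83.8 F [-0.3359  0.2076  0.4742] op 0.0914 xz [ 0.0041  0.0014 -1.    ] q [ 0.291   0.5126  1.1736  0.0001  1.4511 -1.1722]
[(array([ 0.4467,  0.2127, -0.0022]), 0.76), (array([0.602 , 0.0188, 0.0373]), 0.75), (array([0.5738, 0.2559, 0.0008]), 0.69)]
A [0.5753 0.2573] -8.919832943069139 1.6745022535324097
B [0.4437 0.2118] -24.740356286099484 1.3304258584976196
Bb [0.4437 0.2118] -24.68139827051661 1.330418348312378
seated [0.6024 0.0153] 76.79757059785912 0.46794724464416504
```

Seated plate fits (0.602,0.015) with its tab at 76.8°, and A and B are unchanged. I pick A.

Run:
```python
from h import *
plan([0.575,0.2574,0.045],Rdown(81.2),100)
```

```text
5 d 222.1 a 2.7 [[100,44,1,-9,0.5,0,-0],[100,44,1,-9,0.5,0,-0],[100,44,1,-9,0.5,0,-0],[100,44,1,-9,0.5,0,-0],[100,44,1,-9,0.5,0,-0]]
```

Call:
play_rows(
  rows=[
    [100,44,1,-9,0.5,0,0],
    [100,44,1,-9,0.5,0,0],
    [100,44,1,-9,0.5,0,0],
    [100,44,1,-9,0.5,0,0],
    [100,44,1,-9,0.5,0,0],
    [100,0,0,0,0,0,0],
  ],
)

```text
time_s: 18.92
eef_pos: [0.5753, 0.2544, 0.0379]
orientation: [[0.007, 0.165, 0.986], [0.002, 0.986, -0.165], [-1.0, 0.003, 0.007]]
force: [-0.1, 0.5, 0.6]
opening: 0.0909
```

Run:
```python
from h import *
st();plan([0.575,0.2574,0.005],Rdown(81.2),100,step=25,dec=1)
```

```text
t 18.93 p [0.5753 0.2544 0.0379] yaw 80.5 F [-0.1221  0.5186  0.6274] op 0.0909 xz [ 0.0073  0.0017 -1.    ] q [ 0.3219  0.6989  1.5067 -0.0008  0.9285 -1.0828]
2 d 33.1 a 0.8 [[100,16.5,1.4,-0.5,-0.3,0.2,-0.1],[100,16.5,1.4,-0.4,-0.3,0.2,-0.1]]
```

Call:
play_rows(
  rows=[
    [100,15,1.5,-0.5,-0.3,0.2,0],
    [100,15,1.5,-0.5,-0.3,0.2,0],
    [100,0,0,0,0,0,0],
    [100,0,0,0,0,0,0],
  ],
)

```text
time_s: 19.42
eef_pos: [0.5789, 0.258, 0.0105]
orientation: [[0.006, 0.155, 0.988], [0.005, 0.988, -0.156], [-1.0, 0.006, 0.005]]
force: [-0.0, -0.6, -0.2]
opening: 0.091
```

Call:
play_rows(
  rows=[
    [100,7,0,-4,0,0.3,0],
    [100,0,0,0,0,0,0],
    [40,0,0,0,0,0,0],
    [40,0,0,0,0,0,0],
    [40,0,0,0,0,0,0],
    [40,0,0,0,0,0,0],
  ],
)

```text
time_s: 20.18
eef_pos: [0.5754, 0.2589, 0.0042]
orientation: [[0.003, 0.155, 0.988], [0.006, 0.988, -0.155], [-1.0, 0.007, 0.001]]
force: [-0.4, -0.2, -0.1]
opening: 0.0552
```

Run:
```python
from h import *
st(); s=monitor.observe(); p=np.array(s['eef_pos']);R=Rdown(yaw_now(s))
p1=p+[0,0,.155]
plan([0.6035,0.015,0.165],Rdown(-13.7),40,start=(p1,R))
```

```text
t 20.18 p [0.5754 0.2589 0.0042] yaw 81.1 F [-0.4353 -0.1648 -0.0798] op 0.0552 xz [ 0.0025  0.0063 -1.    ] q [ 0.3253  0.7494  1.5161  0.0068  0.8717 -1.0938]
10 d 245.6 a 94.8 [[40,-1,-24,7,9.5,0,0],[40,-1,-22,10,9.5,0,0],[40,-1,-20,14,9.5,0,0],[40,-1,-18,17,9.5,0,0],[40,-1,-15,20,9.5,0,0],[40,-1,-11,22,9.5,0,0],[40,-1,-7,23,9.5,0,0],[40,-1,-3,24,9.5,0,0],[40,-1,1,25,9.5,0,0],[40,-1,5,24,9.5,0,0]]
```

Call:
play_rows(
  rows=[
    [40,-50,0,0,0,0,0],
    [40,-52,0,0,0,0,0],
    [40,-52,0,0,0,0,0],
    [40,-1,-24,7,9.5,0,0],
    [40,-1,-22,10,9.5,0,0],
    [40,-1,-20,14,9.5,0,0],
    [40,-1,-18,17,9.5,0,0],
    [40,-1,-15,20,9.5,0,0],
    [40,-1,-11,22,9.5,0,0],
    [40,-1,-7,23,9.5,0,0],
    [40,-1,-3,24,9.5,0,0],
    [40,-1,1,25,9.5,0,0],
    [40,-1,5,24,9.5,0,0],
    [40,0,0,0,0,0,0],
  ],
)

```text
time_s: 21.92
eef_pos: [0.5984, 0.0057, 0.1718]
orientation: [[0.001, 0.956, -0.293], [0.006, -0.293, -0.956], [-1.0, -0.001, -0.006]]
force: [-0.7, 0.7, -0.6]
opening: 0.0557
```

Run:
```python
from h import *
st(); plan([0.6035,0.015,0.135],Rdown(-13.7),40,dec=1,step=20)
```

```text
t 21.93 p [0.5984 0.0057 0.1718] yaw -17.0 F [-0.6786  0.6587 -0.6092] op 0.0557 xz [ 0.0013  0.0059 -1.    ] q [-0.0938  0.4984  1.4663  0.0065  1.1762  0.2007]
2 d 38.3 a 3.3 [[40,18.4,1.1,-5.1,-1.7,-0.2,0],[40,18.4,1.2,-5.1,-1.7,-0.2,0]]
```

Call:
play_rows(
  rows=[
    [40,18,1,-5,-1.7,-0.2,0],
    [40,18,1,-5,-1.7,-0.2,0],
    [40,0,0,0,0,0,0],
    [40,0,0,0,0,0,0],
  ],
)

```text
time_s: 22.42
eef_pos: [0.6024, 0.018, 0.1319]
orientation: [[-0.003, 0.975, -0.224], [-0.001, -0.224, -0.975], [-1.0, -0.003, 0.001]]
force: [0.6, -0.3, -0.1]
opening: 0.0555
```

Run:
```python
from h import *
st(); plan([0.6035,0.015,0.135],Rdown(-13.7),40,dec=1,step=20)
```

```text
t 22.43 p [0.6024 0.018  0.1319] yaw -12.9 F [ 0.5925 -0.3155 -0.1377] op 0.0555 xz [-0.0031 -0.0007 -1.    ] q [-0.0687  0.5514  1.4935 -0.001   1.0997  0.1574]
1 d 4.4 a 0.8 [[40,-3.1,1.7,2.7,0.8,0.1,0.2]]
```

Call:
play_rows(
  rows=[
    [40,0,1.7,2.7,0.8,0.1,0.2],
    [40,0,0,0,0,0,0],
    [40,10,0,0,0,0,0],
    [40,10,0,0,0,0,0],
    [40,0,0,0,0,0,0],
  ],
)

```text
time_s: 23.05
eef_pos: [0.6039, 0.0147, 0.1112]
orientation: [[0.002, 0.971, -0.238], [0.0, -0.238, -0.971], [-1.0, 0.002, -0.001]]
force: [-0.4, 0.2, -1.0]
opening: 0.0556
```

Run:
```python
from h import *
st(); plan([0.6035,0.015,0.0545],Rdown(-13.7),40,dec=1,step=14)
```

```text
t 23.05 p [0.6039 0.0147 0.1112] yaw -13.8 F [-0.3812  0.1661 -0.9696] op 0.0556 xz [ 0.0022  0.0002 -1.    ] q [-0.0748  0.5762  1.5141  0.0004  1.0491  0.1657]
5 d 56.7 a 0.2 [[40,11.3,-0.1,0,0,0,-0],[40,11.3,-0.1,0,0,0,-0],[40,11.3,-0.1,0,0,0,-0],[40,11.3,-0.1,0,0,0,-0],[40,11.3,-0.1,0,0,0,-0]]
```

Call:
play_rows(
  rows=[
    [40,11,-0.3,0,0,0,0],
    [40,11,0,0,0,0,0],
    [40,11,0,0,0,0,0],
    [40,11,0,0,0,0,0],
    [40,8,0,0,0,0,0],
    [40,0,0,0,0,0,0],
    [40,2,0,0,0,0,0],
    [40,2,0,0,0,0,0],
  ],
)

```text
time_s: 24.05
eef_pos: [0.6036, 0.0148, 0.0538]
orientation: [[0.003, 0.971, -0.238], [0.0, -0.238, -0.971], [-1.0, 0.003, -0.001]]
force: [-15.3, 0.3, 45.0]
opening: 0.0553
```

Call:
play_rows(
  rows=[
    [75,0,0,0,0,0,0],
    [75,0,0,0,0,0,0],
    [75,0,0,0,0,0,0],
    [75,-25,0,0,0,0,0],
    [75,-50,0,0,0,0,0],
    [75,-50,0,0,0,0,0],
    [100,-30,0,0,0,0,0],
  ],
)

```text
time_s: 24.92
eef_pos: [0.6024, 0.0148, 0.212]
orientation: [[-0.0, 0.971, -0.238], [0.0, -0.238, -0.971], [-1.0, -0.0, -0.0]]
force: [0.2, 0.7, -0.3]
opening: 0.0756
```

Run:
```python
from h import *
st(); plan([0.4437,0.2118,0.2],Rdown(-114.7),100)
im=eyes.read_camera('top')
print([(np.array(d['position']),round(d['score'],2)) for d in models.landmark_of('plate1','top')][:6])
```

```text
t 24.93 p [0.6024 0.0148 0.212 ] yaw -13.8 F [ 0.2083  0.7142 -0.3193] op 0.0756 xz [-0.0002  0.0003 -1.    ] q [-0.0747  0.4638  1.4054  0.0003  1.2726  0.1658]
11 d 253.3 a 100.9 [[100,1,-18,-14,9.2,0,0],[100,1,-20,-11,9.2,0,0],[100,1,-22,-7,9.2,0,0],[100,1,-23,-4,9.2,0,0],[100,1,-23,0,9.2,0,0],[100,1,-23,3,9.2,0,0],[100,1,-22,7,9.2,0,0],[100,1,-21,10,9.2,0,0],[100,1,-19,14,9.2,0,0],[100,1,-16,16,9.2,0,0],[100,1,-13,19,9.2,0,0]]
[(array([ 0.4441,  0.2091, -0.0004]), 0.55), (array([0.6041, 0.013 , 0.0529]), 0.41)]
```

Call:
play_rows(
  rows=[
    [100,1,-18,-14,9.2,0,0],
    [100,1,-20,-11,9.2,0,0],
    [100,1,-22,-7,9.2,0,0],
    [100,1,-23,-4,9.2,0,0],
    [100,1,-23,0,9.2,0,0],
    [100,1,-23,3,9.2,0,0],
    [100,1,-22,7,9.2,0,0],
    [100,1,-21,10,9.2,0,0],
    [100,1,-19,14,9.2,0,0],
    [100,1,-16,16,9.2,0,0],
    [100,1,-13,19,9.2,0,0],
    [100,0,0,0,0,0,0],
    [100,0,0,0,0,0,0],
  ],
)

```text
time_s: 26.65
eef_pos: [0.4418, 0.2213, 0.1925]
orientation: [[-0.007, -0.471, -0.882], [-0.002, -0.882, 0.471], [-1.0, 0.005, 0.005]]
force: [0.8, 1.0, 0.4]
opening: 0.0911
```

Run:
```python
from fit import *
st(); m=eyes.camera_model('wrist'); m={k:np.array(m[k]) for k in 'KRt'}
im=pic('wrist','w6.png')
print([(np.array(d['position']),round(d['score'],2)) for d in models.landmark_of('plate1','wrist')][:6])
for x0 in [[444,212,np.radians(-114.7)]]:
    x,f=fit(im,m,PL,.01,x0); print(x[:2]/1e3,np.degrees(x[2])+90,f)
plan([x[0]/1e3,x[1]/1e3,0.045],Rdown(np.degrees(x[2])),100)
```

```text
t 26.65 p [0.4418 0.2213 0.1925] yaw -118.1 F [0.7889 0.9648 0.4492] op 0.0911 xz [-0.0073 -0.0022 -1.    ] q [0.3432 0.34   1.6832 0.0004 1.126  2.4045]
[(array([ 0.4459,  0.2139, -0.0014]), 0.8)]
[0.444  0.2117] -24.331484726949157 0.42087993025779724
3 d 148.0 a 3.9 [[100,49,2,-2,-1.3,0.1,-0.1],[100,49,2,-2,-1.3,0.1,-0.1],[100,49,2,-2,-1.3,0.1,-0.1]]
```

Call:
play_rows(
  rows=[
    [100,49,2,-2,-1.3,0,0],
    [100,49,2,-2,-1.3,0,0],
    [100,49,2,-2,-1.3,0,0],
    [100,0,0,0,0,0,0],
  ],
)

```text
time_s: 27.25
eef_pos: [0.4475, 0.2112, 0.0431]
orientation: [[-0.002, -0.406, -0.914], [-0.001, -0.914, 0.406], [-1.0, 0.002, 0.002]]
force: [0.2, 0.2, 0.6]
opening: 0.0914
```

Run:
```python
from h import *
st();plan([0.444,0.2117,0.005],Rdown(-114.4),100,step=25,dec=1)
```

```text
t 27.25 p [0.4475 0.2112 0.0431] yaw -114.0 F [0.1798 0.2238 0.6139] op 0.0914 xz [-0.0024 -0.0007 -1.    ] q [0.3202 0.5681 1.8365 0.0001 0.7396 2.3094]
2 d 38.3 a 0.4 [[100,19.1,0.5,1.7,0.2,0.1,-0],[100,19.1,0.5,1.7,0.2,0.1,-0]]
```

Call:
play_rows(
  rows=[
    [100,18,0.5,1.7,0,0,0],
    [100,18,0.5,1.7,0,0,0],
    [100,0,0,0,0,0,0],
  ],
)

```text
time_s: 27.62
eef_pos: [0.4475, 0.2119, 0.0112]
orientation: [[0.002, -0.407, -0.914], [0.001, -0.914, 0.407], [-1.0, -0.002, -0.002]]
force: [0.1, -0.3, -0.6]
opening: 0.0914
```

Run:
```python
from h import *
st();plan([0.444,0.2117,0.005],Rdown(-114.4),100,step=25,dec=1)
```

```text
t 27.62 p [0.4475 0.2119 0.0112] yaw -114.0 F [ 0.1241 -0.3259 -0.5531] op 0.0914 xz [ 0.0025  0.0009 -1.    ] q [0.3216 0.6257 1.8598 0.     0.6535 2.3113]
1 d 7.1 a 0.4 [[100,6.2,1.6,3.1,0.4,-0.1,0.1]]
```

Call:
play_rows(
  rows=[
    [100,7,1.6,3.1,0.4,0,0],
    [100,0,0,0,0,0,0],
    [40,0,0,0,0,0,0],
    [40,0,0,0,0,0,0],
    [40,0,0,0,0,0,0],
    [40,0,0,0,0,0,0],
  ],
)

```text
time_s: 28.38
eef_pos: [0.4461, 0.2123, 0.0075]
orientation: [[0.007, -0.413, -0.911], [0.002, -0.911, 0.413], [-1.0, -0.005, -0.006]]
force: [-0.1, -0.9, -1.4]
opening: 0.055
```

Run:
```python
from h import *
st(); s=monitor.observe(); p=np.array(s['eef_pos']);R=Rdown(yaw_now(s))
p1=p+[0,0,.16]
plan([0.6035,0.015,0.165],Rdown(-13.7),40,start=(p1,R))
```

```text
t 28.38 p [0.4461 0.2123 0.0075] yaw -114.4 F [-0.0607 -0.8821 -1.3942] op 0.055 xz [ 0.0073  0.0024 -1.    ] q [ 0.3233  0.6307  1.8688 -0.0001  0.6344  2.3203]
11 d 252.4 a 100.7 [[40,0,10,-20,-9.2,0,-0],[40,0,14,-19,-9.2,0,-0],[40,0,16,-16,-9.2,0,-0],[40,0,19,-13,-9.2,0,-0],[40,0,21,-10,-9.2,0,-0],[40,0,22,-7,-9.2,0,-0],[40,0,23,-3,-9.2,0,-0],[40,0,23,0,-9.2,0,-0],[40,0,23,4,-9.2,0,-0],[40,0,22,8,-9.2,0,-0],[40,0,20,11,-9.2,0,-0]]
```

Call:
play_rows(
  rows=[
    [75,0,0,0,0,0,0],
    [75,0,0,0,0,0,0],
    [75,4,0.5,2,0,-0.4,0.2],
    [75,0,0,0,0,0,0],
  ],
)

```text
time_s: 28.88
eef_pos: [0.4439, 0.2127, 0.0031]
orientation: [[-0.001, -0.413, -0.911], [0.002, -0.911, 0.413], [-1.0, -0.001, 0.002]]
force: [-0.8, 0.8, 1.3]
opening: 0.0683
```

Call:
play_rows(
  rows=[
    [40,0,0,0,0,0,0],
    [40,0,0,0,0,0,0],
    [40,0,0,0,0,0,0],
    [40,-50,0,0,0,0,0],
    [40,-52,0,0,0,0,0],
    [40,-52,0,0,0,0,0],
    [40,0,10,-20,-9.2,0,0],
    [40,0,14,-19,-9.2,0,0],
    [40,0,16,-16,-9.2,0,0],
    [40,0,19,-13,-9.2,0,0],
    [40,0,21,-10,-9.2,0,0],
    [40,0,22,-7,-9.2,0,0],
    [40,0,23,-3,-9.2,0,0],
    [40,0,23,0,-9.2,0,0],
    [40,0,23,4,-9.2,0,0],
    [40,0,22,8,-9.2,0,0],
    [40,0,20,11,-9.2,0,0],
    [40,0,0,0,0,0,0],
  ],
)

```text
time_s: 31.12
eef_pos: [0.6103, 0.0117, 0.1608]
orientation: [[-0.004, 0.985, -0.171], [0.002, -0.171, -0.985], [-1.0, -0.004, -0.001]]
force: [-0.7, 0.5, -1.5]
opening: 0.0557
```

Run:
```python
from h import *
st(); plan([0.6035,0.015,0.135],Rdown(-13.7),40,dec=1,step=20)
```

```text
t 31.12 p [0.6103 0.0117 0.1608] yaw -9.9 F [-0.7494  0.4735 -1.4524] op 0.0557 xz [-0.004   0.0015 -1.    ] q [-0.0793  0.5286  1.4429  0.0013  1.1742  0.0922]
2 d 26.8 a 3.9 [[40,12.9,-3.6,-1,1.9,0,0.1],[40,12.9,-3.7,-0.9,1.9,0,0.1]]
```

Call:
play_rows(
  rows=[
    [40,13,-3.6,-1,1.9,0,0.1],
    [40,13,-3.6,-1,1.9,0,0.1],
    [40,0,0,0,0,0,0],
    [40,0,0,0,0,0,0],
  ],
)

```text
time_s: 31.62
eef_pos: [0.6004, 0.0172, 0.1323]
orientation: [[-0.003, 0.969, -0.247], [0.001, -0.247, -0.969], [-1.0, -0.003, -0.0]]
force: [0.0, 0.1, -0.9]
opening: 0.0557
```

Run:
```python
from h import *
st(); plan([0.6035,0.015,0.12],Rdown(-13.7),40,dec=1,step=20)
```

```text
t 31.62 p [0.6004 0.0172 0.1323] yaw -14.3 F [ 0.0213  0.0916 -0.949 ] op 0.0557 xz [-0.0033  0.0013 -1.    ] q [-0.0713  0.5485  1.4982  0.0012  1.0982  0.1775]
1 d 12.9 a 0.6 [[40,12.3,3.6,1.4,-0.6,0,0.2]]
```

Call:
play_rows(
  rows=[
    [40,0,3.6,1.4,-0.6,0,0.2],
    [40,0,0,0,0,0,0],
    [40,10,0,0,0,0,0],
    [40,10,0,0,0,0,0],
    [40,0,0,0,0,0,0],
  ],
)

```text
time_s: 32.25
eef_pos: [0.604, 0.015, 0.1113]
orientation: [[0.001, 0.972, -0.236], [0.0, -0.236, -0.972], [-1.0, 0.001, -0.001]]
force: [0.8, 0.3, -0.9]
opening: 0.0555
```

Run:
```python
from h import *
st(); plan([0.6035,0.015,0.0635],Rdown(-13.7),40,dec=1,step=14)
```

```text
t 32.25 p [0.604  0.015  0.1113] yaw -13.7 F [ 0.7772  0.2504 -0.8618] op 0.0555 xz [ 0.0011  0.0003 -1.    ] q [-0.0743  0.5767  1.5127  0.0005  1.0511  0.1639]
4 d 47.8 a 0.1 [[40,11.9,-0.1,0,0,0,-0],[40,11.9,-0.1,0,0,0,-0],[40,11.9,-0.1,0,0,0,-0],[40,11.9,-0.1,0,0,0,-0]]
```

Call:
play_rows(
  rows=[
    [40,11,-0.3,0,0,0,0],
    [40,11,0,0,0,0,0],
    [40,11,0,0,0,0,0],
    [40,11,0,0,0,0,0],
    [40,0,0,0,0,0,0],
    [40,2,0,0,0,0,0],
    [40,1,0,0,0,0,0],
  ],
)

```text
time_s: 33.12
eef_pos: [0.6039, 0.0151, 0.0627]
orientation: [[0.002, 0.972, -0.236], [0.0, -0.236, -0.972], [-1.0, 0.002, -0.001]]
force: [-5.6, -0.1, 14.0]
opening: 0.0558
```

Third plate seated at 14 N. I release it and go to view the pin.

Call:
play_rows(
  rows=[
    [75,0,0,0,0,0,0],
    [75,0,0,0,0,0,0],
    [75,0,0,0,0,0,0],
    [75,-25,0,0,0,0,0],
    [75,-50,0,0,0,0,0],
    [75,-50,0,0,0,0,0],
    [75,-20,0,0,0,0,0],
  ],
)

```text
time_s: 34.0
eef_pos: [0.6032, 0.015, 0.211]
orientation: [[-0.0, 0.972, -0.236], [0.0, -0.236, -0.972], [-1.0, -0.001, -0.0]]
force: [0.6, 0.1, -0.2]
opening: 0.0687
```

Run:
```python
from h import *
st(); plan([0.50,-0.19,0.19],Rdown(90),60)
```

```text
t 34.0 p [0.6032 0.015  0.211 ] yaw -13.7 F [ 0.6392  0.0678 -0.2133] op 0.0687 xz [-0.0005  0.0004 -1.    ] q [-0.0743  0.4659  1.4045  0.0004  1.2716  0.164 ]
11 d 230.5 a 103.7 [[60,2,-5,20,-9.4,0,0],[60,2,-8,19,-9.4,0,0],[60,2,-11,18,-9.4,0,0],[60,2,-14,16,-9.4,0,0],[60,2,-16,13,-9.4,0,0],[60,2,-18,10,-9.4,0,0],[60,2,-20,7,-9.4,0,0],[60,2,-20,4,-9.4,0,0],[60,2,-21,1,-9.4,0,0],[60,2,-21,-3,-9.4,0,0],[60,2,-20,-6,-9.4,0,0]]
```

Call:
play_rows(
  rows=[
    [60,2,-5,20,-9.4,0,0],
    [60,2,-8,19,-9.4,0,0],
    [60,2,-11,18,-9.4,0,0],
    [60,2,-14,16,-9.4,0,0],
    [60,2,-16,13,-9.4,0,0],
    [60,2,-18,10,-9.4,0,0],
    [60,2,-20,7,-9.4,0,0],
    [60,2,-20,4,-9.4,0,0],
    [60,2,-21,1,-9.4,0,0],
    [60,2,-21,-3,-9.4,0,0],
    [60,2,-20,-6,-9.4,0,0],
    [60,0,0,0,0,0,0],
    [60,0,0,0,0,0,0],
  ],
)

```text
time_s: 35.62
eef_pos: [0.503, -0.198, 0.1904]
orientation: [[0.005, -0.051, 0.999], [0.0, 0.999, 0.051], [-1.0, -0.0, 0.005]]
force: [-1.0, 0.3, 0.8]
opening: 0.0546
```

Run:
```python
from h import *
st()
m=eyes.camera_model('wrist'); m={k:np.array(m[k]) for k in 'KRt'}; np.savez('w7.npz',**m)
im=pic('wrist','w7.png',(180,20,460,230),2.5)
for n in ['pin','pin_tip','pin_mid','loop_tab']:
  print(n,[(np.array(d['position']),round(d['score'],2)) for d in models.landmark_of(n,'wrist')][:3])
print(proj('wrist',[.458,-.193,.01]))
```

```text
t 35.62 p [ 0.503  -0.198   0.1904] yaw 92.9 F [-1.0094  0.3451  0.772 ] op 0.0546 xz [ 0.0049  0.0001 -1.    ] q [-0.487   0.3991  1.5886  0.0026  1.1497 -2.1099]
pin [(array([ 0.4571, -0.1926,  0.0116]), 0.96)]
pin_tip [(array([ 0.5003, -0.1903,  0.0125]), 0.57)]
pin_mid [(array([ 0.4654, -0.1924,  0.0124]), 0.94)]
loop_tab [(array([ 0.4437, -0.1958,  0.0545]), 0.74)]
[286.9051 149.999 ]
```

View pics/w7.png

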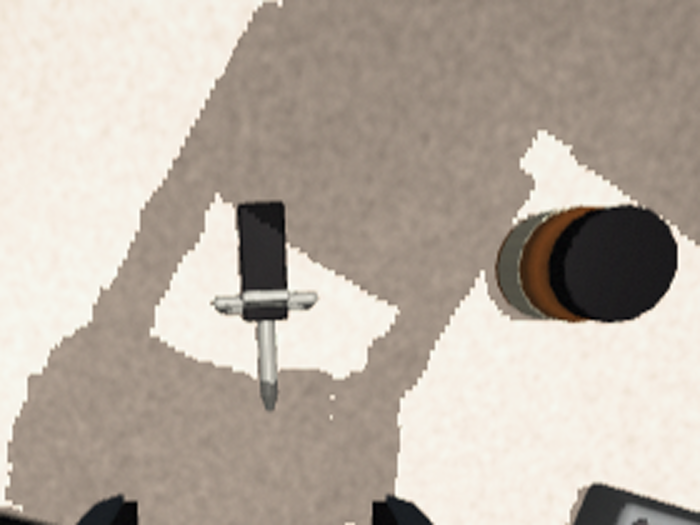

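Wrist crop (2.5x, offset 180,20): grip block from (262,204) to (266,319), shank tip at (269,409), loop upright at (265,300). Jar well clear on the right.

Run:
```python
from h import *
m=dict(np.load('w7.npz')); f=lambda u,v,z: ray('w',(180+u/2.5,20+v/2.5),z,m)
r=f(262,205,.02); s=f(265.5,319,.02); t=f(269,409,.01); print('rear',r,'front',s,'tip',t)
d=t-r; print('yaw',np.degrees(np.arctan2(d[1],d[0])), 'len',np.linalg.norm(d[:2]), np.linalg.norm((s-r)[:2]))
d=d/np.hypot(d[0],d[1]); o=t[:2]-.042*d[:2]; o2=r[:2]+.05*d[:2]; print('origin',o,o2); g=(o+o2)/2-.034*d[:2]
yaw=np.degrees(np.arctan2(d[1],d[0]))+90; print('grip',g,yaw)
plan([g[0],g[1],0.06],Rdown(yaw),60)
```

```text
rear [ 0.4072 -0.1982  0.02  ] front [ 0.4547 -0.1941  0.02  ] tip [ 0.4965 -0.19    0.01  ]
yaw 5.260778267154044 len 0.08971779599777317 0.047713189912622966
origin [ 0.4547 -0.1938] [ 0.457  -0.1936]
grip [ 0.422  -0.1968] 95.26077826715404
4 d 153.6 a 2.2 [[60,33,1,-20,-0.5,0.1,0],[60,33,2,-20,-0.5,0.1,0],[60,33,2,-20,-0.5,0.1,0],[60,33,2,-20,-0.5,0.1,0]]
```

Call:
play_rows(
  rows=[
    [60,33,1,-20,-0.5,0.1,0],
    [60,33,1.5,-20,-0.5,0.1,0],
    [60,33,1.5,-20,-0.5,0.1,0],
    [60,33,1.5,-20,-0.5,0.1,0],
    [60,0,0,0,0,0,0],
  ],
)

```text
time_s: 36.5
eef_pos: [0.4235, -0.197, 0.0559]
orientation: [[0.002, -0.089, 0.996], [-0.002, 0.996, 0.089], [-1.0, -0.002, 0.001]]
force: [0.5, 0.4, 0.5]
opening: 0.0545
```

Run:
```python
from h import *
st()
plan([0.4222,-0.1965,0.006],Rdown(94.7),50,dec=1,step=25)
```

```text
t 36.5 p [ 0.4235 -0.197   0.0559] yaw 95.1 F [0.476  0.3834 0.5161] op 0.0545 xz [ 0.0015 -0.0022 -1.    ] q [-0.5626  0.5195  1.8985 -0.0016  0.7211 -2.221 ]
2 d 49.9 a 0.4 [[50,24.9,0.4,-0.6,0.2,0,0.1],[50,24.9,0.3,-0.6,0.2,0,0.1]]
```

Call:
play_rows(
  rows=[
    [60,22,0,-3,0,0.1,0],
    [60,22,0,-3,0,0.1,0],
    [60,0,0,0,0,0,0],
    [60,0,0,0,0,0,0],
  ],
)

```text
time_s: 37.0
eef_pos: [0.4232, -0.1995, 0.0149]
orientation: [[0.005, -0.087, 0.996], [-0.007, 0.996, 0.087], [-1.0, -0.007, 0.004]]
force: [0.6, -0.3, -0.3]
opening: 0.055
```

Run:
```python
from h import *
st()
plan([0.4222,-0.1965,0.004],Rdown(94.7),50,dec=1,step=25)
```

```text
t 37.0 p [ 0.4232 -0.1995  0.0149] yaw 95.0 F [ 0.5765 -0.2508 -0.3148] op 0.055 xz [ 0.0048 -0.0065 -1.    ] q [-0.566   0.5986  1.9285 -0.0052  0.6069 -2.22  ]
1 d 11.4 a 0.6 [[50,10.9,3.2,-0.8,0.3,0.2,0.4]]
```

Call:
play_rows(
  rows=[
    [60,10,3.2,-1.5,0.3,0.2,0.4],
    [60,0,0,0,0,0,0],
  ],
)

```text
time_s: 37.25
eef_pos: [0.4227, -0.1968, 0.0058]
orientation: [[0.003, -0.082, 0.997], [-0.001, 0.997, 0.082], [-1.0, -0.001, 0.003]]
force: [-0.4, 0.4, -0.4]
opening: 0.0546
```

Run:
```python
from h import *
st()
plan([0.4222,-0.1965,0.004],Rdown(94.7),50,dec=1,step=25)
```

```text
t 37.25 p [ 0.4227 -0.1968  0.0058] yaw 94.7 F [-0.4447  0.3626 -0.3852] op 0.0546 xz [ 0.0028 -0.0009 -1.    ] q [-0.5644  0.617   1.9341  0.0014  0.5877 -2.2184]
1 d 1.9 a 0.2 [[50,1.8,0.3,-0.5,0,0.2,0.1]]
```

Call:
play_rows(
  rows=[
    [0,1,0,0,0,0.1,0],
    [0,0,0,0,0,0,0],
    [0,0,0,0,0,0,0],
    [0,0,0,0,0,0,0],
    [0,0,0,0,0,0,0],
  ],
  newtons=40,
)

```text
time_s: 37.88
eef_pos: [0.4229, -0.1969, 0.0051]
orientation: [[0.001, -0.082, 0.997], [-0.001, 0.997, 0.082], [-1.0, -0.001, 0.001]]
force: [0.0, 0.1, -0.7]
opening: 0.0197
```

Run:
```python
from h import *
st(); s=monitor.observe(); p=np.array(s['eef_pos'])
dz=.010-p[2]; print('pin axis above tcp',dz)
# pre-insert: pin origin 75mm before shoulder-seated pos ; yaw hub -13.7
h=np.array([.6035,.0150]); a=np.radians(-13.7); d=np.array([np.cos(a),np.sin(a)])
off=.034  # tcp behind origin
g=h-d*(.010+off+.055); print('pre',g,'z',.095-dz)
p1=p+[0,0,.10]
plan([g[0],g[1],.14],Rdown(76.3),0,start=(p1,Rdown(yaw_now(s))))
```

```text
t 37.88 p [ 0.4229 -0.1969  0.0051] yaw 94.7 F [ 0.0403  0.0624 -0.6987] op 0.0197 xz [ 0.0014 -0.0013 -1.    ] q [-0.5636  0.6187  1.9328 -0.0006  0.5882 -2.2158]
pin axis above tcp 0.004887646252499283
pre [0.5073 0.0384] z 0.09011235374750072
6 d 252.5 a 18.4 [[0,-6,38,17,3.1,0,0],[0,-6,39,15,3.1,0,0],[0,-6,40,13,3.1,0,0],[0,-6,40,11,3.1,0,0],[0,-6,41,9,3.1,0,0],[0,-6,41,7,3.1,0,0]]
```

Call:
play_rows(
  rows=[
    [0,-50,0,0,0,0,0],
    [0,-60,0,0,0,0,0],
    [0,-6,38,17,3.1,0,0],
    [0,-6,39,15,3.1,0,0],
    [0,-4,40,13,3.1,0,0],
    [0,-4,40,11,3.1,0,0],
    [0,-4,41,9,3.1,0,0],
    [0,-4,41,7,3.1,0,0],
    [0,0,0,0,0,0,0],
    [0,0,0,0,0,0,0],
  ],
)

```text
time_s: 39.12
eef_pos: [0.5108, 0.0455, 0.1474]
orientation: [[0.001, 0.252, 0.968], [-0.0, 0.968, -0.252], [-1.0, -0.0, 0.002]]
force: [0.3, 0.1, -0.0]
opening: 0.0199
```

Run:
```python
from h import *
st(); plan([.5073,.0384,.0901],Rdown(76.3),0,dec=1,step=25)
```

```text
t 39.12 p [0.5108 0.0455 0.1474] yaw 75.4 F [ 0.3224  0.0574 -0.0242] op 0.0199 xz [ 0.0014 -0.0004 -1.    ] q [-0.0273  0.4193  1.7022 -0.0004  1.0186 -1.343 ]
3 d 57.9 a 0.9 [[0,19.1,-2.6,-0.6,-0.3,0,0],[0,19.1,-2.6,-0.6,-0.3,0,0],[0,19.1,-2.6,-0.6,-0.3,0,0]]
```

Call:
play_rows(
  rows=[
    [0,19,-2.5,-3,-0.3,0,0],
    [0,19,-2.5,-3,-0.3,0,0],
    [0,17,-2.5,-3,-0.3,0,0],
    [0,0,0,0,0,0,0],
    [0,0,0,0,0,0,0],
  ],
)

```text
time_s: 39.75
eef_pos: [0.4988, 0.0364, 0.0914]
orientation: [[0.001, 0.24, 0.971], [-0.001, 0.971, -0.24], [-1.0, -0.001, 0.001]]
force: [-0.4, -0.1, -0.6]
opening: 0.0196
```

Run:
```python
from h import *
st(); plan([.5073,.0384,.0901],Rdown(76.3),0,dec=1,step=25)
im=pic('wrist',None); cv2.imwrite('pics/w8raw.png',im[:,:,::-1])
o=im[110:320,160:440,::-1]; cv2.imwrite('pics/w8.png',cv2.resize(o,None,fx=2.5,fy=2.5,interpolation=cv2.INTER_CUBIC))
im=eyes.read_camera('side'); u=np.array(proj('side',[.57,.02,.09])).astype(int); print(u)
o=im[u[1]-50:u[1]+50,u[0]-65:u[0]+65,::-1]; cv2.imwrite('pics/s8.png',cv2.resize(o,None,fx=5,fy=5,interpolation=cv2.INTER_CUBIC))
```

```text
t 39.75 p [0.4988 0.0364 0.0914] yaw 76.1 F [-0.4203 -0.1123 -0.5514] op 0.0196 xz [ 0.0007 -0.0008 -1.    ] q [-0.0461  0.4894  1.7881 -0.001   0.8634 -1.3742]
1 d 8.8 a 0.2 [[0,1.3,4,7.8,-0.2,0,0]]
[242 207]
```

View pics/w8.png

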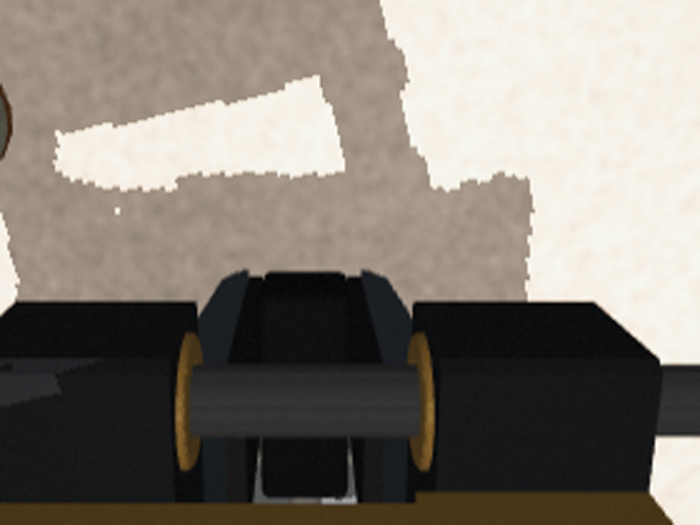

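View pics/s8.png

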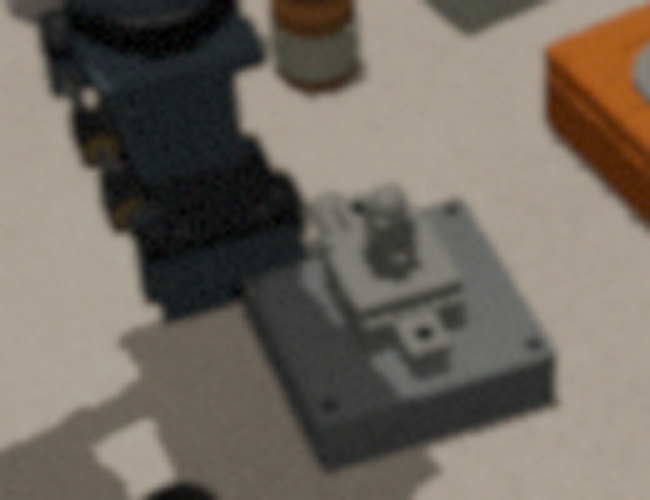

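Side crop: the stack sits flat on the post with the second tab opposite the spout, and the pin is still short of the post. The wrist view is blocked by the gripper, so I'll align by coordinates and use force.

Call:
play_rows(
  rows=[
    [0,1.3,4,3,-0.2,0,0],
    [0,0,0,0,0,0,0],
    [0,0,0,0,0,0,0],
  ],
)

```text
time_s: 40.22
eef_pos: [0.504, 0.0401, 0.0911]
orientation: [[0.003, 0.235, 0.972], [-0.001, 0.972, -0.235], [-1.0, -0.0, 0.003]]
force: [-0.4, 0.3, -0.9]
opening: 0.0196
```

```bash
cat >> h.py <<'E'
def hubrel(z=0.0902):
    s=monitor.observe(); p=np.array(s['eef_pos']); a=np.radians(-13.7); d=np.array([np.cos(a),np.sin(a)]); n=np.array([-d[1],d[0]])
    e=p[:2]-np.array([.6035,.0150]); print('along %.1f (home -44) lateral %.2f dz %.2f'%(e@d*1e3,e@n*1e3,(p[2]-z)*1e3))
E
python3 - <<'E'
from h import *
st(); hubrel()
E
```

```text
t 40.23 p [0.504  0.0401 0.0911] yaw 76.4 F [-0.4184  0.257  -0.8509] op 0.0196 xz [ 0.0031 -0.0009 -1.    ] q [-0.0382  0.4947  1.7773 -0.001   0.8664 -1.3707]
along -102.6 (home -44) lateral 0.82 dz 0.91
```

Call:
play_rows(
  rows=[
    [0,0.9,-0.8,5,0,0.2,0],
    [0,0,0,6,0,0,0],
    [0,0,0,4,0,0,0],
    [0,0,0,0,0,0,0],
  ],
)

```text
time_s: 40.72
eef_pos: [0.5197, 0.0354, 0.0902]
orientation: [[-0.0, 0.235, 0.972], [-0.0, 0.972, -0.235], [-1.0, -0.0, -0.0]]
force: [-0.4, 0.2, -0.9]
opening: 0.0197
```

Run:
```python
from h import *
st(); hubrel()
```

```text
t 40.73 p [0.5197 0.0354 0.0902] yaw 76.4 F [-0.4305  0.1521 -0.8655] op 0.0197 xz [-0.0003 -0.     -1.    ] q [-0.0466  0.5135  1.7383 -0.0001  0.8901 -1.3797]
along -86.2 (home -44) lateral 0.00 dz -0.05
```

Call:
play_rows(
  rows=[
    [0,0,0,6,0,0,0],
    [0,0,0,6,0,0,0],
    [0,0,0,5,0,0,0],
    [0,0,0,0,0,0,0],
  ],
)

```text
time_s: 41.22
eef_pos: [0.5375, 0.0311, 0.0901]
orientation: [[-0.0, 0.236, 0.972], [-0.0, 0.972, -0.236], [-1.0, -0.0, -0.0]]
force: [0.4, -0.4, -2.0]
opening: 0.0197
```

Run:
```python
from h import *
st(); hubrel()
```

```text
t 41.23 p [0.5375 0.0311 0.0901] yaw 76.4 F [ 0.3885 -0.3593 -2.0197] op 0.0197 xz [-0.0003 -0.     -1.    ] q [-0.0531  0.532   1.6957 -0.      0.9141 -1.3861]
along -68.0 (home -44) lateral -0.01 dz -0.07
```

Call:
play_rows(
  rows=[
    [0,0,0,6,0,0,0],
    [0,0,0,6,0,0,0],
    [0,0,0,6,0,0,0],
    [0,0,0,3,0,0,0],
    [0,0,0,0,0,0,0],
  ],
)

```text
time_s: 41.85
eef_pos: [0.5593, 0.0258, 0.0901]
orientation: [[-0.0, 0.236, 0.972], [-0.0, 0.972, -0.236], [-1.0, -0.0, -0.0]]
force: [-1.0, 0.3, -1.6]
opening: 0.0199
```

Run:
```python
from h import *
st(); hubrel()
```

```text
t 41.85 p [0.5593 0.0258 0.0901] yaw 76.4 F [-1.0167  0.2906 -1.5979] op 0.0199 xz [-0.0004 -0.     -1.    ] q [-0.0606  0.5554  1.6422 -0.      0.9444 -1.3935]
along -45.5 (home -44) lateral 0.01 dz -0.13
```

Call:
play_rows(
  rows=[
    [0,0,0,1.5,0,0,0],
    [0,0,0,1.5,0,0,0],
    [0,0,0,1.5,0,0,0],
    [0,0,0,1,0,0,0],
  ],
)

```text
time_s: 42.35
eef_pos: [0.5613, 0.0252, 0.0895]
orientation: [[-0.007, 0.235, 0.972], [0.001, 0.972, -0.235], [-1.0, -0.001, -0.007]]
force: [-4.6, 1.2, 1.5]
opening: 0.0196
```

Run:
```python
from h import *
st(); hubrel()
```

```text
t 42.35 p [0.5613 0.0252 0.0895] yaw 76.4 F [-4.5517  1.2114  1.5013] op 0.0196 xz [-0.0069  0.0009 -1.    ] q [-0.0618  0.561   1.632   0.0006  0.9556 -1.3954]
along -43.4 (home -44) lateral -0.12 dz -0.75
```

Shoulder is against the post. I press it home once more, then check.

Call:
play_rows(
  rows=[
    [0,0,0,2,0,0.4,0],
    [0,0,0,2,0,0,0],
    [0,0,0,0,0,0,0],
  ],
)

```text
time_s: 42.72
eef_pos: [0.5612, 0.0251, 0.0894]
orientation: [[-0.021, 0.235, 0.972], [0.004, 0.972, -0.235], [-1.0, -0.001, -0.022]]
force: [0.9, -0.7, 1.9]
opening: 0.0197
```

Run:
```python
from h import *
st(); hubrel()
```

```text
t 42.73 p [0.5612 0.0251 0.0894] yaw 76.4 F [ 0.8764 -0.7161  1.9294] op 0.0197 xz [-0.0215  0.0039 -0.9998] q [-0.0631  0.5666  1.6196  0.003   0.977  -1.3983]
along -43.5 (home -44) lateral -0.18 dz -0.82
```

Call:
play_rows(
  rows=[
    [35,0,0,0,0,0,0],
    [50,0,0,0,0,0,0],
    [50,0,0,-1,0,0,0],
    [50,-25,0,-2,0,0,0],
    [50,-45,0,-5,0,-1.2,0],
    [0,-10,0,-6,0,0,0],
    [0,0,0,0,0,0,0],
    [0,0,0,0,0,0,0],
    [0,0,0,0,0,0,0],
  ],
)

```text
time_s: 43.85
eef_pos: [0.5486, 0.028, 0.1691]
orientation: [[-0.003, 0.235, 0.972], [-0.001, 0.972, -0.235], [-1.0, -0.002, -0.003]]
force: [0.0, -0.2, 0.7]
opening: 0.0085
```

Run:
```python
from h import *
st(); hubrel()
for c in ['top','side']:
  im=eyes.read_camera(c)
  for n in ['loop_tab','pin','pin_tip']:
    print(c,n,[(np.array(d['position']),round(d['score'],2)) for d in models.landmark_of(n,c)][:2])
  if c=='side':
    u=np.array(proj('side',[.59,.02,.11])).astype(int)
    o=im[u[1]-50:u[1]+50,u[0]-65:u[0]+65,::-1]; cv2.imwrite('pics/s9.png',cv2.resize(o,None,fx=5,fy=5,interpolation=cv2.INTER_CUBIC))
```

```text
t 43.85 p [0.5486 0.028  0.1691] yaw 76.4 F [ 0.0259 -0.192   0.7342] op 0.0085 xz [-0.0031 -0.0011 -1.    ] q [-0.0569  0.4393  1.587  -0.0014  1.1184 -1.3895]
along -56.5 (home -44) lateral -0.35 dz 78.91
top loop_tab [(array([ 0.7702, -0.1347,  0.0014]), 0.53)]
top pin []
top pin_tip [(array([ 0.3723, -0.4219, -0.0005]), 0.74)]
side loop_tab [(array([0.5797, 0.0206, 0.133 ]), 0.42)]
side pin [(array([0.5938, 0.0185, 0.0926]), 0.51)]
side pin_tip [(array([0.6329, 0.0039, 0.0993]), 0.66)]
```

View pics/s9.png

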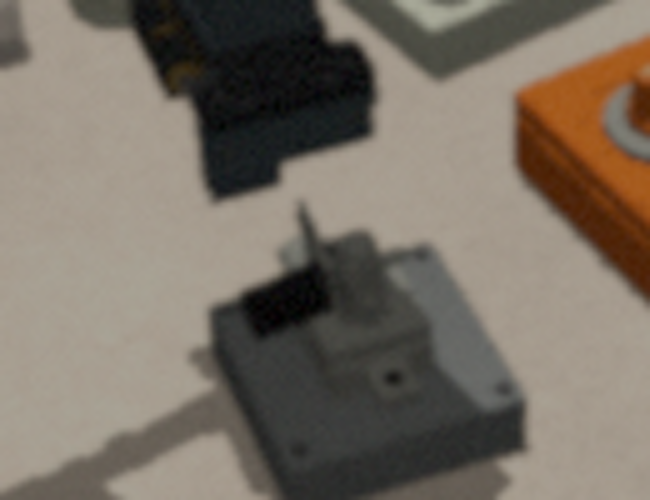

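Side crop: pin in the hole with its grip block against the post at (285,300), loop upright at (310,225), gripper clear above. Now the loop.

Call:
play_rows(
  rows=[
    [0,18,0,1,0,0,0],
    [0,16,0,1,0,0,0],
    [0,0,0,0,0,0,0],
  ],
)

```text
time_s: 44.62
eef_pos: [0.5511, 0.0275, 0.1351]
orientation: [[-0.001, 0.235, 0.972], [-0.001, 0.972, -0.235], [-1.0, -0.001, -0.001]]
force: [0.4, 1.2, -0.8]
opening: 0.0003
```

Run:
```python
from h import *
st(); hubrel(.095)
```

```text
t 44.62 p [0.5511 0.0275 0.1351] yaw 76.4 F [ 0.3682  1.1672 -0.8196] op 0.0003 xz [-0.0011 -0.0012 -1.    ] q [-0.0575  0.4844  1.6199 -0.0014  1.0384 -1.3901]
along -53.9 (home -44) lateral -0.23 dz 40.11
```

Call:
play_rows(
  rows=[
    [0,0,0,6,0,0,0],
    [0,0,0,6,0,0,0],
    [0,0,0,6,0,0,0],
    [0,0,0,6,0,0,0],
    [0,0,0,6,0,0,0],
    [0,0,0,6,0,0,0],
    [0,0,0,0,0,0,0],
  ],
)

```text
time_s: 45.5
eef_pos: [0.5898, 0.0183, 0.1366]
orientation: [[0.001, 0.235, 0.972], [-0.001, 0.972, -0.235], [-1.0, -0.001, 0.001]]
force: [-0.4, -0.3, -0.1]
opening: -0.0
```

Run:
```python
from h import *
st(); hubrel(.095)
```

```text
t 45.5 p [0.5898 0.0183 0.1366] yaw 76.4 F [-0.3513 -0.2809 -0.1185] op -0.0 xz [ 0.0012 -0.0013 -1.    ] q [-0.0695  0.5283  1.5249 -0.0014  1.087  -1.402 ]
along -14.1 (home -44) lateral -0.06 dz 41.56
```

Call:
play_rows(
  rows=[
    [0,2,0,5,0,0,0],
    [0,4,0,5,0,0,0],
    [0,4,0,4,0,0,0],
    [0,3,0,4,0,0,0],
    [0,0,0,0,0,0,0],
  ],
)

```text
time_s: 46.12
eef_pos: [0.6075, 0.0141, 0.1232]
orientation: [[-0.0, 0.235, 0.972], [-0.001, 0.972, -0.235], [-1.0, -0.001, -0.0]]
force: [0.6, -0.6, -0.4]
opening: -0.0
```

Run:
```python
from h import *
st(); hubrel(.095)
im=eyes.read_camera('side')
u=np.array(proj('side',[.60,.01,.11])).astype(int)
o=im[u[1]-50:u[1]+50,u[0]-65:u[0]+65,::-1]; cv2.imwrite('pics/s10.png',cv2.resize(o,None,fx=5,fy=5,interpolation=cv2.INTER_CUBIC))
```

```text
t 46.12 p [0.6075 0.0141 0.1232] yaw 76.4 F [ 0.5886 -0.6315 -0.4148] op -0.0 xz [-0.0002 -0.001  -1.    ] q [-0.0745  0.5669  1.4915 -0.0011  1.0834 -1.4074]
along 4.1 (home -44) lateral 0.05 dz 28.16
```

View pics/s10.png

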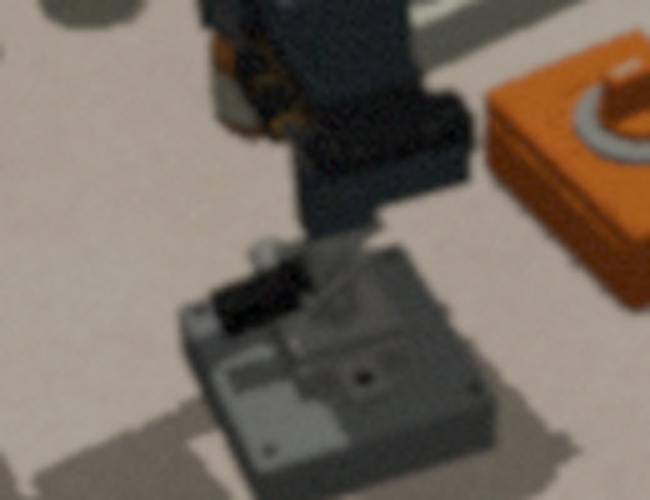

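Side crop: the loop is leaning forward over the post with its tab at (365,240), and the finger tip is just above the post. Next I lift, move beyond the post and press down.

Call:
play_rows(
  rows=[
    [0,-20,0,0,0,0,0],
    [0,-5,0,12,0,0,0],
    [0,0,0,12,0,0,0],
    [0,0,0,0,0,0,0],
  ],
)

```text
time_s: 46.68
eef_pos: [0.6323, 0.008, 0.1474]
orientation: [[-0.001, 0.235, 0.972], [-0.001, 0.972, -0.235], [-1.0, -0.001, -0.001]]
force: [-0.8, 0.3, 0.6]
opening: 0.0006
```

Run:
```python
from h import *
st(); hubrel(.095)
```

```text
t 46.67 p [0.6323 0.008  0.1474] yaw 76.4 F [-0.7695  0.318   0.6118] op 0.0006 xz [-0.0012 -0.0009 -1.    ] q [-0.0812  0.5704  1.402  -0.0011  1.1702 -1.4141]
along 29.7 (home -44) lateral 0.03 dz 52.45
```

Call:
play_rows(
  rows=[
    [0,7,0,0,0,0,0],
    [0,6,0,0,0,0,0],
    [0,6,0,0,0,0,0],
    [0,6,0,0,0,0,0],
    [0,5,0,0,0,0,0],
  ],
)

```text
time_s: 47.3
eef_pos: [0.6316, 0.0081, 0.1142]
orientation: [[-0.002, 0.235, 0.972], [-0.001, 0.972, -0.235], [-1.0, -0.001, -0.002]]
force: [-0.2, 0.2, -0.8]
opening: 0.0002
```

Run:
```python
from h import *
st(); hubrel(.095)
```

```text
t 47.3 p [0.6316 0.0081 0.1142] yaw 76.4 F [-0.2378  0.2082 -0.7507] op 0.0002 xz [-0.0025 -0.0008 -1.    ] q [-0.0811  0.6077  1.4345 -0.0012  1.1017 -1.414 ]
along 28.9 (home -44) lateral -0.08 dz 19.25
```

Call:
play_rows(
  rows=[
    [0,3,0,0,0,0,0],
    [0,3,0,0,0,0,0],
    [0,3,0,0,0,0,0],
  ],
)

```text
time_s: 47.68
eef_pos: [0.6315, 0.0081, 0.1046]
orientation: [[-0.003, 0.235, 0.972], [-0.001, 0.972, -0.235], [-1.0, -0.001, -0.002]]
force: [2.2, 0.0, 2.2]
opening: 0.0005
```

Run:
```python
from h import *
st(); hubrel(.095)
im=eyes.read_camera('side')
u=np.array(proj('side',[.60,.01,.11])).astype(int)
o=im[u[1]-50:u[1]+50,u[0]-65:u[0]+65,::-1]; cv2.imwrite('pics/s11.png',cv2.resize(o,None,fx=5,fy=5,interpolation=cv2.INTER_CUBIC))
```

```text
t 47.67 p [0.6315 0.0081 0.1046] yaw 76.4 F [2.216  0.0327 2.2029] op 0.0005 xz [-0.0026 -0.0009 -1.    ] q [-0.0811  0.6192  1.4431 -0.0012  1.0818 -1.414 ]
along 28.8 (home -44) lateral -0.10 dz 9.59
```

View pics/s11.png

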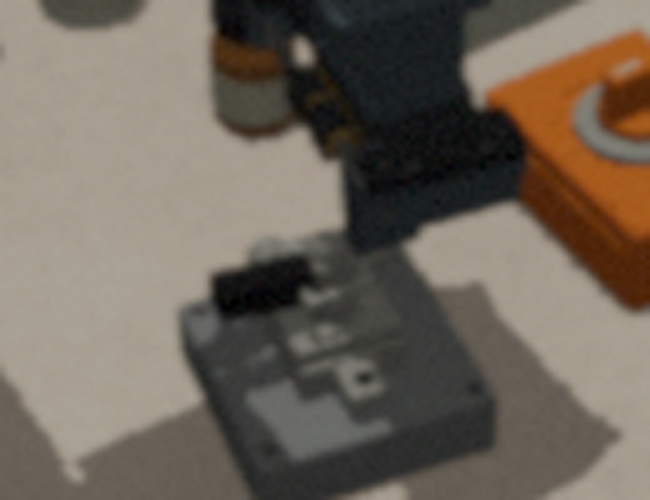

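Side crop: the finger presses down beyond the post with the tab under it, and the loop is no longer sticking up. One more small press, then I lift away and check.

Call:
play_rows(
  rows=[
    [0,2,0,0,0,0,0],
    [0,1,0,0,0,0,0],
    [0,0,0,0,0,0,0],
  ],
)

```text
time_s: 48.1
eef_pos: [0.6322, 0.008, 0.1022]
orientation: [[-0.001, 0.235, 0.972], [-0.001, 0.972, -0.235], [-1.0, -0.001, -0.0]]
force: [0.0, -0.2, 6.2]
opening: 0.0005
```

Call:
play_rows(
  rows=[
    [0,-30,0,0,0,0,0],
    [0,-45,0,10,0,0,0],
    [0,-45,0,20,0,0,0],
    [0,0,0,0,0,0,0],
  ],
)

```text
time_s: 48.6
eef_pos: [0.661, 0.0011, 0.2247]
orientation: [[-0.004, 0.235, 0.972], [-0.001, 0.972, -0.235], [-1.0, -0.002, -0.004]]
force: [0.2, 1.1, -0.8]
opening: 0.0004
```

Run:
```python
from h import *
st()
im=pic('wrist',None); cv2.imwrite('pics/w12raw.png',im[:,:,::-1])
u=np.array(proj('wrist',[.6035,.015,.095])).astype(int); print(u)
y0,x0=max(0,u[1]-105),max(0,u[0]-140)
cv2.imwrite('pics/w12.png',cv2.resize(im[y0:y0+210,x0:x0+280,::-1],None,fx=2.5,fy=2.5,interpolation=cv2.INTER_CUBIC)); print(x0,y0)
print({n:np.round(proj('wrist',X),0)-[x0,y0] for n,X in dict(tabclosed=[.6035+.027*.9715,.015-.027*.237,.104],hinge=[.6035-.016*.9715,.015+.016*.237,.095]).items()})
for n in ['loop_tab','pin','pin_tip']:
    print(n,[(np.array(d['position']),round(d['score'],2)) for d in models.landmark_of(n,'wrist')][:2])
plan([.611,-.3135,.16],Rdown(38),50)
```

```text
t 48.6 p [0.661  0.0011 0.2247] yaw 76.4 F [ 0.1544  1.1393 -0.7579] op 0.0004 xz [-0.004  -0.0007 -1.    ] q [-0.0881  0.5386  1.231  -0.001   1.3758 -1.4214]
[281 142]
141 37
{'tabclosed': array([140., 135.]), 'hinge': array([140.,  88.])}
loop_tab [(array([0.6281, 0.0105, 0.105 ]), 0.58)]
pin [(array([0.5918, 0.0205, 0.0957]), 0.82), (array([0.5995, 0.017 , 0.0932]), 0.68)]
pin_tip [(array([0.6315, 0.0087, 0.1021]), 0.77), (array([0.6006, 0.0175, 0.0953]), 0.22)]
7 d 324.2 a 38.4 [[50,9,-45,4,5.5,-0.1,0.1],[50,9,-45,9,5.5,-0.1,0.1],[50,9,-44,13,5.5,-0.1,0.1],[50,9,-42,17,5.5,-0.1,0.1],[50,9,-40,21,5.5,-0.1,0.1],[50,9,-38,25,5.5,-0.1,0.1],[50,9,-36,28,5.5,-0.1,0.1]]
```

View pics/w12.png

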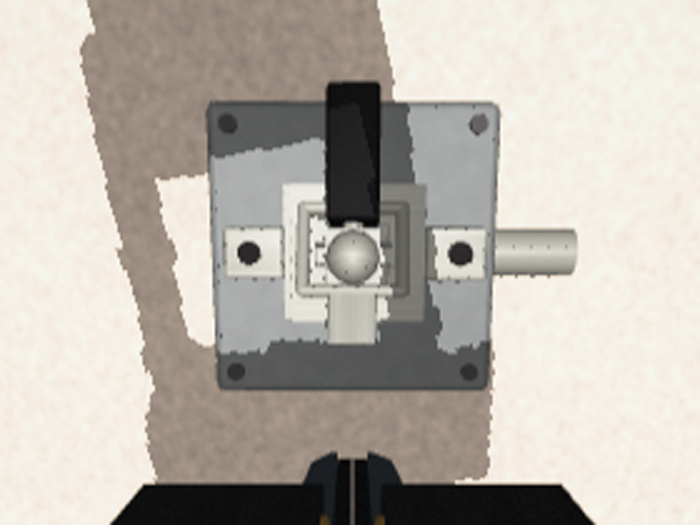

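Wrist crop: the loop is closed over the post with bar and tab at (353,315) on the far side and the pin block against the post at (353,225). Plate tabs show on both sides, with the spout on the right. Back to the selector.

Call:
play_rows(
  rows=[
    [60,4,-45,-17,-0.2,0,0],
    [60,6,-45,-17,-0.2,0,0],
    [60,8,-45,-17,-0.2,0,0],
    [60,10,-45,-17,-0.2,0,0],
    [60,10,-45,-17,-0.2,0,0],
    [60,10,-45,-17,-0.2,0,0],
    [60,10,-45,-17,-0.2,0,0],
    [60,0,0,0,0,0,0],
    [60,0,0,0,0,0,0],
  ],
)

```text
time_s: 49.92
eef_pos: [0.4568, -0.2817, 0.1529]
orientation: [[-0.028, 0.208, 0.978], [0.008, 0.978, -0.208], [-1.0, 0.002, -0.029]]
force: [-0.0, 0.8, 0.7]
opening: 0.0549
```

Run:
```python
from h import *
st(); plan([.611,-.3135,.12],Rdown(78),60,dec=1,step=40)
```

```text
t 49.92 p [ 0.4568 -0.2817  0.1529] yaw 78.0 F [-0.0293  0.7814  0.6558] op 0.0549 xz [-0.0281  0.0084 -0.9996] q [-0.6569  0.4548  1.6143 -0.0118  1.0999 -2.0125]
5 d 160.8 a 1.7 [[60,5.7,0.2,31.7,0,-0.3,-0],[60,5.8,0.2,31.6,0,-0.3,-0],[60,6,0.2,31.6,0,-0.3,-0],[60,6.2,0.2,31.6,0,-0.3,-0],[60,6.4,0.2,31.5,0,-0.3,-0]]
```

Call:
play_rows(
  rows=[
    [60,4,0,31.5,0,-0.3,0],
    [60,5,0,31.5,0,-0.3,0],
    [60,5,0,31.5,0,-0.3,0],
    [60,5,0,31.5,0,-0.3,0],
    [60,5,0,31.5,0,-0.3,0],
    [60,0,0,0,0,0,0],
  ],
)

```text
time_s: 50.68
eef_pos: [0.6175, -0.3062, 0.1233]
orientation: [[-0.004, 0.201, 0.98], [0.006, 0.98, -0.201], [-1.0, 0.005, -0.005]]
force: [0.3, 0.0, -0.2]
opening: 0.0547
```

Run:
```python
from h import *
st(); plan([.611,-.3135,.088],Rdown(78),60,dec=1,step=20)
```

```text
t 50.67 p [ 0.6175 -0.3062  0.1233] yaw 78.4 F [ 0.3453  0.0183 -0.2167] op 0.0547 xz [-0.0042  0.0055 -1.    ] q [-0.5482  0.6728  1.2631  0.0027  1.2122 -1.918 ]
2 d 36.7 a 0.6 [[60,17.7,-4.3,-2.4,0.2,-0.2,-0.1],[60,17.7,-4.3,-2.4,0.2,-0.2,-0.1]]
```

Call:
play_rows(
  rows=[
    [60,17,-4.3,-2.4,0.2,-0.2,0],
    [60,17,-4.3,-2.4,0.2,0,0],
    [60,0,0,0,0,0,0],
    [5,0,0,0,0,0,0],
    [5,0,0,0,0,0,0],
    [5,0,0,0,0,0,0],
    [5,0,0,0,0,0,0],
  ],
  newtons=20,
)

```text
time_s: 51.55
eef_pos: [0.6106, -0.3125, 0.0896]
orientation: [[-0.001, 0.204, 0.979], [0.001, 0.979, -0.204], [-1.0, 0.001, -0.002]]
force: [-9.2, -33.0, -11.5]
opening: 0.0175
```

Call:
play_rows(
  rows=[
    [5,0,0,0,8,0,0],
    [5,0,0,0,8,0,0],
    [5,0,0,0,8,0,0],
    [5,0,0,0,8,0,0],
    [5,0,0,0,7,0,0],
    [5,0,0,0,0,0,0],
  ],
)

```text
time_s: 52.3
eef_pos: [0.6108, -0.3139, 0.0896]
orientation: [[-0.0, 0.788, 0.616], [0.0, 0.616, -0.788], [-1.0, -0.0, -0.0]]
force: [-0.4, -0.2, -3.1]
opening: 0.014
```

Run:
```python
from h import *
st(); print(monitor.observe()['wrist_torque'])
```

```text
t 52.3 p [ 0.6108 -0.3139  0.0896] yaw 38.0 F [-0.4339 -0.1511 -3.0968] op 0.014 xz [-0.0004  0.0001 -1.    ] q [-0.5616  0.7033  1.3046 -0.0001  1.1342 -1.2247]
[-0.151   0.0006 -0.0324]
```

Call:
play_rows(
  rows=[
    [40,0,0,0,0,0,0],
    [60,0,0,0,0,0,0],
    [60,-20,0,0,0,0,0],
    [60,-45,0,-10,0,0,0],
    [60,-50,0,0,0,0,0],
    [60,-20,0,0,0,0,0],
    [60,0,0,0,0,0,0],
  ],
)

```text
time_s: 53.18
eef_pos: [0.6042, -0.3061, 0.2289]
orientation: [[-0.001, 0.781, 0.625], [-0.0, 0.625, -0.781], [-1.0, -0.001, -0.0]]
force: [1.2, -0.0, 0.6]
opening: 0.0548
```

Run:
```python
from h import *
st()
im=pic('wrist',None); u=np.array(proj('wrist',[.611,-.3135,.09])).astype(int); print(u)
y0,x0=max(0,u[1]-80),max(0,u[0]-100); a=cv2.resize(im[y0:y0+160,x0:x0+200,::-1],(400,320),interpolation=cv2.INTER_CUBIC)
im=eyes.read_camera('side'); u=np.array(proj('side',[.60,.01,.09])).astype(int)
b=cv2.resize(im[u[1]-32:u[1]+32,u[0]-40:u[0]+40,::-1],(400,320),interpolation=cv2.INTER_CUBIC)
cv2.imwrite('pics/f.png',np.hstack([a,b]))
for n in ['pin','pin_tip','loop_tab']: print(n,[(np.array(d['position']),round(d['score'],2)) for d in models.landmark_of(n,'side')][:2])
```

```text
t 53.17 p [ 0.6042 -0.3061  0.2289] yaw 38.7 F [ 1.1999 -0.0472  0.563 ] op 0.0548 xz [-0.0006 -0.0001 -1.    ] q [-0.5569  0.558   1.183  -0.0004  1.4011 -1.2314]
[282 207]
pin [(array([0.59  , 0.0176, 0.0942]), 0.85)]
pin_tip [(array([0.6305, 0.006 , 0.1   ]), 0.81)]
loop_tab [(array([0.6307, 0.0069, 0.1048]), 0.5)]
```

View pics/f.png

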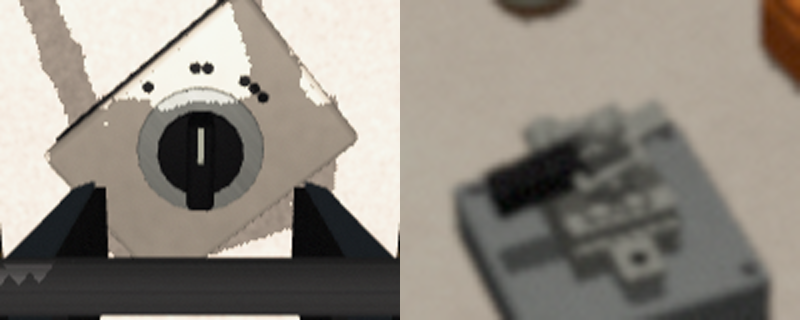

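Left: the pointer is on the two dots. Right: the loop lies down beyond the post. The pin seems 1 to 3 mm short of home (limit 4.5), so I'll nudge it home gently from behind.

Run:
```python
from h import *
plan([.5112,.0375,.17],Rdown(76.3),0)
```

```text
8 d 359.4 a 37.7 [[0,7,18,-41,-4.7,0,0],[0,7,21,-39,-4.7,0,0],[0,7,24,-37,-4.7,0,0],[0,7,27,-35,-4.7,0,0],[0,7,30,-33,-4.7,0,0],[0,7,33,-30,-4.7,0,0],[0,7,35,-27,-4.7,0,0],[0,7,37,-24,-4.7,0,0]]
```

Call:
play_rows(
  rows=[
    [0,7,18,-41,-4.7,0,0],
    [0,7,21,-39,-4.7,0,0],
    [0,7,24,-37,-4.7,0,0],
    [0,7,27,-35,-4.7,0,0],
    [0,7,30,-33,-4.7,0,0],
    [0,7,33,-30,-4.7,0,0],
    [0,7,35,-27,-4.7,0,0],
    [0,7,37,-24,-4.7,0,0],
    [0,0,0,0,0,0,0],
    [0,0,0,0,0,0,0],
  ],
)

```text
time_s: 54.68
eef_pos: [0.5018, 0.0472, 0.1613]
orientation: [[-0.018, 0.218, 0.976], [0.005, 0.976, -0.217], [-1.0, 0.002, -0.018]]
force: [0.4, -0.4, 0.2]
opening: 0.0006
```

Run:
```python
from h import *
st(); hubrel(.089); plan([.505,.039,.089],Rdown(76.3),0,dec=1,step=30)
```

```text
t 54.67 p [0.5018 0.0472 0.1613] yaw 77.4 F [ 0.4076 -0.3926  0.192 ] op 0.0006 xz [-0.0176  0.0055 -0.9998] q [-0.0282  0.3977  1.6917  0.0057  1.07   -1.3826]
along -106.4 (home -44) lateral 7.20 dz 72.30
3 d 72.8 a 1.6 [[0,24.1,-2.5,2.1,0.4,-0.4,-0],[0,24.1,-2.4,1.9,0.4,-0.4,-0],[0,24.1,-2.4,1.8,0.4,-0.4,-0]]
```

Call:
play_rows(
  rows=[
    [0,24,-2.4,0,0.4,-0.4,0],
    [0,24,-2.4,0,0.4,-0.4,0],
    [0,22,-2.4,0,0.4,-0.4,0],
    [0,0,0,0,0,0,0],
  ],
)

```text
time_s: 55.18
eef_pos: [0.5012, 0.0367, 0.0893]
orientation: [[0.004, 0.244, 0.97], [0.0, 0.97, -0.244], [-1.0, 0.001, 0.004]]
force: [-0.5, 0.1, 1.3]
opening: 0.0005
```

Run:
```python
from h import *
st(); hubrel(.089)
```

```text
t 55.17 p [0.5012 0.0367 0.0893] yaw 75.9 F [-0.5377  0.0653  1.3083] op 0.0005 xz [ 0.0045  0.0001 -1.    ] q [-0.046   0.494   1.7874  0.0004  0.8557 -1.3702]
along -104.5 (home -44) lateral -3.15 dz 0.29
```

Call:
play_rows(
  rows=[
    [0,0,3,6,0,0,0],
    [0,0,0,7,0,0,0],
    [0,0,0,7,0,0,0],
    [0,0,0,2,0,0,0],
    [0,0,0,2,0,0,0],
  ],
)

```text
time_s: 55.8
eef_pos: [0.5269, 0.033, 0.0914]
orientation: [[0.004, 0.245, 0.969], [0.0, 0.969, -0.245], [-1.0, 0.001, 0.004]]
force: [-12.6, 3.8, 2.3]
opening: 0.0005
```

Run:
```python
from h import *
st(); hubrel(.089)
```

```text
t 55.8 p [0.5269 0.033  0.0914] yaw 75.8 F [-12.5729   3.7676   2.2717] op 0.0005 xz [ 0.0038  0.0004 -1.    ] q [-0.0509  0.5174  1.7236  0.0008  0.8968 -1.3742]
along -78.7 (home -44) lateral -0.61 dz 2.44
```

Call:
play_rows(
  rows=[
    [0,0,0,1,0,0,0],
    [0,0,0,1,0,0,0],
  ],
)

```text
time_s: 56.05
eef_pos: [0.5264, 0.033, 0.0911]
orientation: [[-0.001, 0.245, 0.969], [0.001, 0.969, -0.245], [-1.0, 0.001, -0.001]]
force: [-4.1, 1.5, 1.6]
opening: 0.0006
```

Run:
```python
from h import *
st(); hubrel(.089)
```

```text
t 56.05 p [0.5264 0.033  0.0911] yaw 75.8 F [-4.0705  1.5266  1.5868] op 0.0006 xz [-0.001   0.0011 -1.    ] q [-0.0513  0.5193  1.721   0.0013  0.9023 -1.3751]
along -79.1 (home -44) lateral -0.77 dz 2.06
```

Firm stop, so it's home. I retreat, take a last look, then hand in.

Call:
play_rows(
  rows=[
    [0,0,0,-15,0,0,0],
    [0,0,0,-25,0,0,0],
    [0,-45,0,0,0,0,0],
    [0,-55,0,0,0,0,0],
    [0,-40,0,40,0,0,0],
    [0,0,0,50,0,0,0],
    [0,0,0,50,0,0,0],
    [0,0,0,40,0,0,0],
    [0,0,0,0,0,0,0],
  ],
)

```text
time_s: 57.18
eef_pos: [0.6599, -0.0005, 0.236]
orientation: [[0.002, 0.244, 0.97], [0.0, 0.97, -0.244], [-1.0, 0.001, 0.002]]
force: [-0.6, 0.2, 0.5]
opening: 0.0001
```

Run:
```python
from h import *
st(); im=pic('wrist',None); cv2.imwrite('pics/f2raw.png',im[:,:,::-1])
u=np.array(proj('wrist',[.6035,.015,.095])).astype(int); print(u)
y0,x0=max(0,u[1]-80),max(0,u[0]-100)
cv2.imwrite('pics/f2.png',cv2.resize(im[y0:y0+150,x0:x0+200,::-1],None,fx=4,fy=4,interpolation=cv2.INTER_CUBIC)); print(x0,y0)
m=eyes.camera_model('wrist'); 
h=np.array([.6035,.0150]); d=np.array([.9715,-.237])
q=lambda a,z:np.round((proj('wrist',[*(h+d*a/1e3),z],m)-[x0,y0])*4)
print('dome',q(0,.117),'front',q(-10,.105),'rear',q(-60,.105),'tabend q=0',q(-16+54*np.cos(.21),.095+.054*np.sin(.21)),'q=.2',q(-16+54*np.cos(.41),.095+.054*np.sin(.41)))
for n in ['pin','pin_tip','loop_tab']: print(n,[(np.array(d_['position']),(np.array(d_['position'])[:2]-h)@d*1e3,round(d_['score'],2)) for d_ in models.landmark_of(n,'wrist')][:1])
```

```text
t 57.17 p [ 0.6599 -0.0005  0.236 ] yaw 75.9 F [-0.5747  0.1568  0.4697] op 0.0001 xz [ 0.0022  0.0002 -1.    ] q [-0.0914  0.525   1.2244  0.0004  1.39   -1.4159]
[281 141]
181 61
dome [403. 324.] front [403. 280.] rear [401.  56.] tabend q=0 [404. 473.] q=.2 [404. 467.]
pin [(array([0.5909, 0.0188, 0.0948]), np.float64(-13.141500000000054), 0.82)]
pin_tip [(array([0.6322, 0.0095, 0.1009]), np.float64(29.18554999999995), 0.55)]
loop_tab [(array([0.627 , 0.0103, 0.1077]), np.float64(23.94414999999997), 0.77)]
```

View pics/f2.png

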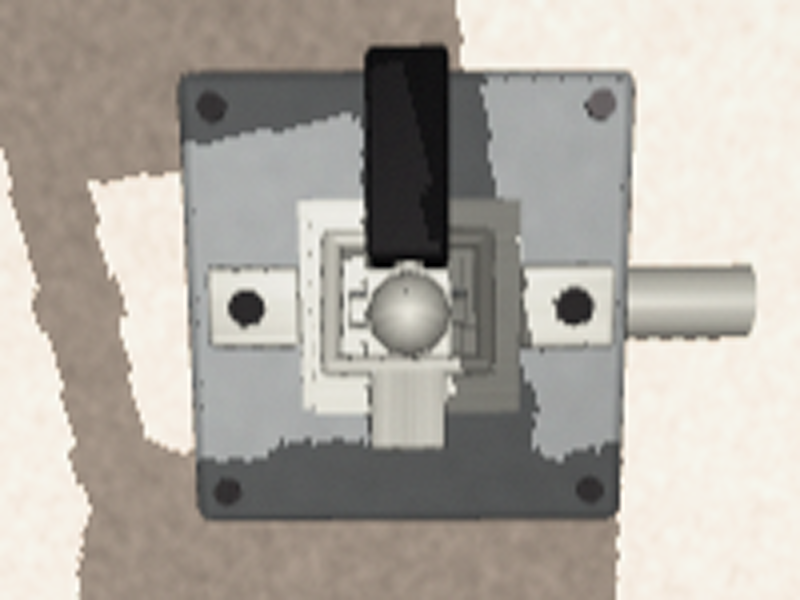

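The tab end looks about 3 mm shorter than a fully closed loop would give, although the networks put its height (105–108 mm) at closed. I'll feel it once more with the finger to settle this.

Run:
```python
from h import *
h=np.array([.6035,.0150]); d=np.array([.9715,-.237]); t=h+d*.030
plan([t[0],t[1],.128],Rdown(76.3),0,step=35)
```

```text
4 d 111.8 a 0.4 [[0,27,0,-6,-0.1,0,-0],[0,27,0,-6,-0.1,0,-0],[0,27,0,-6,-0.1,0,-0],[0,27,0,-6,-0.1,0,-0]]
```

Call:
play_rows(
  rows=[
    [0,27,0,-6,0,0,0],
    [0,27,0,-6,0,0,0],
    [0,27,0,-6,0,0,0],
    [0,22,0,-6,0,0,0],
    [0,0,0,0,0,0,0],
  ],
)

```text
time_s: 58.0
eef_pos: [0.6296, 0.0082, 0.1336]
orientation: [[0.003, 0.241, 0.97], [0.0, 0.97, -0.241], [-1.0, 0.001, 0.003]]
force: [0.1, -0.6, 0.4]
opening: 0.0004
```

Run:
```python
from h import *
st(); hubrel(.095)
```

```text
t 58.0 p [0.6296 0.0082 0.1336] yaw 76.0 F [ 0.0891 -0.5661  0.3537] op 0.0004 xz [ 0.0029  0.0003 -1.    ] q [-0.082   0.5805  1.4268  0.0006  1.1314 -1.4093]
along 27.0 (home -44) lateral -0.39 dz 38.61
```

Call:
play_rows(
  rows=[
    [0,8,0,4,0,0,0],
    [0,8,0,0,0,0,0],
    [0,0,0,0,0,0,0],
  ],
)

```text
time_s: 58.38
eef_pos: [0.635, 0.0072, 0.1192]
orientation: [[0.006, 0.241, 0.97], [-0.0, 0.97, -0.241], [-1.0, 0.002, 0.006]]
force: [0.4, -0.7, -0.2]
opening: 0.0003
```

Call:
play_rows(
  rows=[
    [0,2.5,0,0,0,0,0],
    [0,0,0,0,0,0,0],
  ],
)

```text
time_s: 58.62
eef_pos: [0.6354, 0.0072, 0.117]
orientation: [[0.007, 0.241, 0.97], [-0.0, 0.97, -0.241], [-1.0, 0.002, 0.007]]
force: [0.0, 0.2, 0.3]
opening: 0.0007
```

Call:
play_rows(
  rows=[
    [0,2.5,0,0,0,0,0],
    [0,0,0,0,0,0,0],
  ],
)

```text
time_s: 58.88
eef_pos: [0.6356, 0.0072, 0.1145]
orientation: [[0.008, 0.241, 0.97], [-0.0, 0.97, -0.241], [-1.0, 0.002, 0.007]]
force: [0.2, 0.1, 0.0]
opening: 0.0007
```

Call:
play_rows(
  rows=[
    [0,2.5,0,0,0,0,0],
    [0,0,0,0,0,0,0],
  ],
)

```text
time_s: 59.12
eef_pos: [0.6357, 0.0071, 0.1119]
orientation: [[0.008, 0.241, 0.97], [-0.0, 0.97, -0.241], [-1.0, 0.002, 0.008]]
force: [0.2, 0.1, 0.3]
opening: 0.0
```

Call:
play_rows(
  rows=[
    [0,2.5,0,0,0,0,0],
    [0,0,0,0,0,0,0],
  ],
)

```text
time_s: 59.38
eef_pos: [0.6357, 0.0071, 0.1093]
orientation: [[0.008, 0.241, 0.97], [-0.0, 0.97, -0.241], [-1.0, 0.002, 0.008]]
force: [0.2, 0.0, 0.2]
opening: 0.0003
```

Call:
play_rows(
  rows=[
    [0,2.5,0,0,0,0,0],
    [0,0,0,0,0,0,0],
  ],
)

```text
time_s: 59.62
eef_pos: [0.6359, 0.0071, 0.1067]
orientation: [[0.008, 0.241, 0.97], [-0.0, 0.97, -0.241], [-1.0, 0.002, 0.008]]
force: [0.8, -0.9, 1.0]
opening: 0.0006
```

Call:
play_rows(
  rows=[
    [0,2.5,0,0,0,0,0],
    [0,1,0,0,0,0,0],
  ],
)

```text
time_s: 59.88
eef_pos: [0.6364, 0.0071, 0.1034]
orientation: [[0.009, 0.241, 0.97], [-0.0, 0.97, -0.241], [-1.0, 0.002, 0.009]]
force: [0.4, 0.7, 3.7]
opening: 0.0005
```

Call:
play_rows(
  rows=[
    [0,1.5,0,0,0,0,0],
    [0,1,0,0,0,0,0],
  ],
)

```text
time_s: 60.12
eef_pos: [0.6369, 0.0071, 0.1014]
orientation: [[0.011, 0.241, 0.97], [-0.0, 0.97, -0.241], [-1.0, 0.002, 0.01]]
force: [0.5, 0.9, 10.6]
opening: 0.0006
```

Contact only near 107 mm, then a firm stop at 101 mm, so the loop is fully closed. I withdraw and hand in.

Call:
play_rows(
  rows=[
    [0,-15,0,0,0,0,0],
    [0,-45,0,0,0,0,0],
    [0,-50,0,0,0,0,0],
    [0,0,0,0,0,0,0],
    [0,0,0,0,0,0,0],
    [0,0,0,0,0,0,0],
    [0,0,0,0,0,0,0],
  ],
)

```text
time_s: 61.0
eef_pos: [0.6338, 0.0073, 0.2146]
orientation: [[0.006, 0.241, 0.97], [0.0, 0.97, -0.241], [-1.0, 0.002, 0.006]]
force: [0.3, -0.2, -0.0]
opening: 0.0005
```

Run:
```python
from h import *
st(); im=eyes.read_camera('wrist')
for n in ['pin','loop_tab']: print(n,[(np.array(d['position']),round(d['score'],2)) for d in models.landmark_of(n,'wrist')][:1])
print(job.hand_in())
```

```text
t 61.0 p [0.6338 0.0073 0.2146] yaw 76.0 F [ 0.339  -0.225  -0.0227] op 0.0005 xz [ 0.006   0.0001 -1.    ] q [-0.083   0.5025  1.3271  0.0006  1.306  -1.4103]
pin [(array([0.5872, 0.0191, 0.0974]), 0.83)]
loop_tab [(array([0.6299, 0.0099, 0.1075]), 0.65)]
the job is handed in; nothing more can be done
None
```

I completed all five steps and handed the job in at about 61 s. Hand-in gives no verdict, and one pin check disagreed with the others.

- **Selector:** I turned it from three dots to stop first. At the end I turned it to filter, and the last picture of it shows the pointer on the two dots.
- **Plates:** Three loose plates were present, and all went down on the post, with tabs to spout, opposite, spout. Each was pressed down until firm contact at its expected height. The last picture shows the stack flat with tabs on both sides.
- **Pin:** It was pushed through the cross hole from the robot's side and nudged once more from behind to a firm stop. The picture taken after the nudge put it within about 1 mm of home.
- **Pin check that disagreed:** The trained networks read the pin 2–6 mm short. The last reading, just before hand-in, was the worst at about 6 mm, against a limit of 4.5 mm and a network accuracy of about 4 mm. I trusted the firm stop and the picture.
- **Loop:** It was swung over and pressed down on the far side. One picture made its tab look about 3 mm short of closed, so I felt it again with the finger. Contact came only near 107 mm height, then a firm stop at 101 mm, which fits a closed loop.
- **Bystanders:** I saw no contact with the jars, vials, beaker or spatula, but did not measure their positions again.

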